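# Put the clean parts cups away under the propped hood of the dust cabinet

## Robot

A 6-joint arm with a two-finger parallel gripper is mounted at the origin on a cart in front of the work surface, level with it; the furniture and walls round the work are solid. World frame = base frame: x ahead of the robot, y to its left, z up, the work surface at z = 0. Lengths are in m, angles in rad, forces in N, time in s.
With the tool pointing down it reaches from about 0.275 to 0.825 m from the base axis. Payload 4.9 kg.
Tool frame: the origin (TCP) lies midway between the tips of the shut fingers; the grasp point (between the pads) lies 19 mm behind it; z points along the fingers, y is the direction in which the jaws open and shut (so a half turn about z gives the same grasp; the last joint's range is limited). The gripper opens to 85 mm and grips with 20 to 120 N. Pads are 22 mm wide; open, the fingers measure 114 mm over their backs; the gripper's body (76 mm by 85 mm) begins 54 mm behind the grasp point. The pads swing forward as they close: fully open they stand 13 mm farther back than shut.
Start: joints at [-0.134, 0.326, -0.193, 1.052, 0, 1.437], TCP at [0.55, 0, 0.231] pointing down, gripper open.
Joint ranges: [-2.65, 2.65], [-0.97, 1.79], [-1.3, 1.35], [-1.93, 2.1], [-1.47, 1.37], [-3.14, 3.14]. Speed limits (rad/s): [2.57, 2.57, 3.14, 3.14, 3.14, 3.14].

## Interface

Orientations are given as a unit quaternion [w, x, y, z].
In Python, from bench import r, optics, order gives the robot as it stands.
- The arm moves only by the tool apply_moves, never from a script. Its argument "commands" is text: rows parted by semicolons, each of 5 numbers parted by spaces: the shift along the tool's x, y, z in cm, then the turn about the tool's z in degrees, then the finger opening in cm, from 0 to 8.54. In form: tx ty tz roll gripper; .... A call has 1 to 12 rows; each row shifts and turns the commanded pose from where the row before left it, along the tool's axes as they then stand; what a row does not reach is not made up. A row lasts 1/12 s, in which the tool goes at most 41.7 mm and 7.16 degrees, less where a joint would pass 70% of its speed; a pose out of reach is approached as far as the arm can. A call with a gripper value outside its range is refused whole. The fingers move at their own pace and stop on an object; "squeeze" is the grip in N (left out, the last holds). Time passes only in rows, so rows that do not move let the fingers close. It gives the time, the measured TCP pose, the force and the opening at its end, in the units of the state.
- r.state(): the state, without advancing time (a new reading comes with each control period).
- optics.camera(name): name is "scene" or "side" or "wrist"; returns a dict with "color" (384x512x3 uint8, red, green, blue), "fx", "fy", "cx", "cy" (pixels), "rvec" (rotation vector, rad) and "tvec" (3), from world to camera coordinates, as OpenCV has them. Camera axes: x right, y down, z forward; pixel columns grow to the right and rows downward; lengths in m; the calibration is good to about 2 mm. A picture is of the moment at which its call begins. There is no depth.
- order.close_job(): hands the job in, once; it reports no verdict.
The state is a dict: "time": time; "joint_pos": joint angles; "qvel": joint speeds; "joint_torque": joint torques, N m; "tcp_pos": TCP position; "orientation": TCP orientation; "force": force on the tool from outside, world axes, zero at the start; "moment": the same for the moment, N m; "opening": finger opening in m.
Only numpy, scipy, OpenCV 4.12 (cv2) and the standard library are available. Lean on these libraries where they do the work, as an engineer would, in place of code of your own. Each camera call takes 0.05 s, during which the arm holds its last target.

## Task

Put the clean orange cups that stand on the belt away in the dust cabinet: lean its hood back, swing the prop rod up and lower the hood so that it rests with the rod in its socket, then nest every cup upright in the stack that the fixed starter cup begins. When all are in, lift the hood off the rod, lay the rod back down on its rest, and lower the hood shut without letting it slam. Leave the tape, the wedge and the end caps where they are.

Things in the scene. Friction and masses are not known exactly. Their poses are not given: they have to be found in the camera images.
- cabinet: the dust cabinet: a grey steel box open at the top, 170 mm deep (x), 180 mm wide (y), 85 mm high, walls and floor 4 mm thick, fixed to the table. Origin: centre of its underside; its x axis points from its front (with the black vent lines, towards the robot) to its rear, y to its left, z up. The prop rod is on its right side (-y).
- hood (a joint): angle of the white steel hood on the cabinet. 0 = shut; grows as its front swings up and back; 1.78 rad = leaning back on its stop. 0.9 kg, almost no friction: let go, it rests only shut, on the prop rod, or leaning back on its stop. It tips over at about 1.46 rad: beyond that it falls back onto the stop, below that it falls shut. With the rod home in its socket it rests at 1.285 rad.
- hood_hinge (a point): middle of the hood's hinge line: in the cabinet frame at x +85, y 0, z +85 mm; the line runs along the cabinet's y axis.
- hood_handle (a point): middle of the hood's handle, a steel bar 10 mm thick and 110 mm long along the cabinet's y axis, standing 38 mm off the hood's front edge. With the hood shut it lies 211 mm in front of the hinge line and 12.5 mm above it; it swings with the hood.
- prop_rod (a joint): angle of the prop rod. 0 = lying level, pointing to the cabinet's rear, on its rest; grows as its tip swings up and forward; 1.5 rad at most. Its pivot is stiff (0.06 N m): the rod stays where it is left and takes about 1 N at the grip. At 0.85 rad, with the hood at 1.285, its tip is home in the socket.
- rod_pivot (a point): pivot of the prop rod, near the front of the cabinet's right side: in the cabinet frame at x -65, y -145, z +55 mm; the rod swings in the upright plane through it along the cabinet's x axis, 55 mm outside the cabinet wall.
- rod_grip (a point): middle of the red sleeve (12 mm thick, 44 mm long) on the prop rod, 95 mm from the pivot along the rod.
- rod_tip (a point): centre of the rounded tip of the prop rod (steel, 8 mm thick), 181 mm from the pivot. If the rod is left at 0.75 to 0.90 rad (0.82 is a good aim) with the hood leaning back, and the hood is then lowered onto it, the tip meets the bracket's plate or lip, slides to the hook and carries the hood; under 0.70 or over 0.95 rad it hangs short or misses.
- rod_socket (a point): where the rod tip's centre lies when home in its socket, a dark bracket on the right side of the hood, 110 mm from the hinge line and 145 mm right of the hood's middle. Its flat plate reaches in to 84 mm from the hinge line; its hook with a flared lip is at the outer end, towards the handle. The rod can be swung past it only while the hood leans back on its stop.
- stack_seat (a point): centre of the underside of the orange starter cup that is screwed to the cabinet floor: same shape as the loose cups; in the cabinet frame at x -40, y 0, z +4 mm.
- cup_a: loose orange parts cup, plain tapered cup with a flat foot, standing upright: 62 mm across the mouth, 40 mm across the foot, 42 mm high, wall 2.5 mm, 13 mm solid foot, so that each nested cup stands 13 mm higher than the one it stands in; 30 g. Origin: centre of its underside, z up. It may be absent.
- cup_b: loose orange parts cup, plain tapered cup with a flat foot, standing upright: 62 mm across the mouth, 40 mm across the foot, 42 mm high, wall 2.5 mm, 13 mm solid foot, so that each nested cup stands 13 mm higher than the one it stands in; 30 g. Origin: centre of its underside, z up. It may be absent.
- cup_c: loose orange parts cup, plain tapered cup with a flat foot, standing upright: 62 mm across the mouth, 40 mm across the foot, 42 mm high, wall 2.5 mm, 13 mm solid foot, so that each nested cup stands 13 mm higher than the one it stands in; 30 g. Origin: centre of its underside, z up. It may be absent.
- cup_d: loose orange parts cup, plain tapered cup with a flat foot, standing upright: 62 mm across the mouth, 40 mm across the foot, 42 mm high, wall 2.5 mm, 13 mm solid foot, so that each nested cup stands 13 mm higher than the one it stands in; 30 g. Origin: centre of its underside, z up. It may be absent.
- tape_roll: bystander: flat yellow roll of tape, 62 mm across, 12 mm high, on the table. Origin: centre of its underside.
- slot_wedge: bystander: small wooden wedge 22x85x18 mm lying on the table. Origin: centre of its underside.
- end_cap_a: bystander: round light grey metal end cap, 60 mm across, 20 mm high, on the table. Origin: centre of its underside.
- end_cap_b: bystander: round light grey metal end cap, 60 mm across, 20 mm high, on the green belt. Origin: centre of its underside.

How it is judged:
On the way, in this order (a step that is already met when the one before it is completed fails the run):
1. the hood stands propped: the rod tip in the socket, the hood resting on it and let go (value of joint hood between 1.2 and 1.39 rad and distance between rod_tip and rod_socket below 0.014 m and distance between the grasp point and hood_handle above 0.04 m and distance between the grasp point and rod_grip above 0.04 m and velocity of joint hood between -0.05 and 0.05 rad/s), for 0.3 s.
2. every cup is nested upright in the stack while the hood stays propped (horizontal distance between each of cup_a, cup_b, cup_c, cup_d and stack_seat below 0.007 m and z of cup_a in the frame of stack_seat between 0.008 and 0.047 m and angle between each of cup_a, cup_b, cup_c, cup_d's own z axis and vertical below 0.12 rad and z of cup_b in the frame of stack_seat between 0.008 and 0.047 m and z of cup_c in the frame of stack_seat between 0.008 and 0.047 m and z of cup_d in the frame of stack_seat between 0.008 and 0.047 m and value of joint hood between 1.2 and 1.39 rad and distance between rod_tip and rod_socket below 0.014 m), for 0.3 s.
3. the rod lies back on its rest while the hood is still up (value of joint prop_rod below 0.12 rad and value of joint hood above 0.6 rad), for 0.2 s.
At the end, for the whole second after the job is handed in: every cup that is present stands nested over the starter cup (within 7 mm of its axis, 8 to 47 mm above its underside, tilted under 0.12 rad), the rod lies on its rest (under 0.12 rad) and the hood is shut (under 0.03 rad) (horizontal distance between each of cup_a, cup_b, cup_c, cup_d and stack_seat below 0.007 m and z of cup_a in the frame of stack_seat between 0.008 and 0.047 m and angle between each of cup_a, cup_b, cup_c, cup_d's own z axis and vertical below 0.12 rad and z of cup_b in the frame of stack_seat between 0.008 and 0.047 m and z of cup_c in the frame of stack_seat between 0.008 and 0.047 m and z of cup_d in the frame of stack_seat between 0.008 and 0.047 m and value of joint hood below 0.03 rad and value of joint prop_rod below 0.12 rad); the robot touches nothing.
It fails at once if the hood slams: it nears shut (under 0.2 rad) faster than 2.5 rad/s (about 0.5 m/s at the handle) (value of joint hood below 0.2 rad and velocity of joint hood below -2.5 rad/s).
It fails at once if the flat yellow roll of tape is shifted by more than 25 mm (distance of tape_roll from where it was at the start of the episode above 0.025 m).
It fails at once if the small wooden wedge is shifted by more than 25 mm (distance of slot_wedge from where it was at the start of the episode above 0.025 m).
It fails at once if the end cap on the table is shifted by more than 25 mm (distance of end_cap_a from where it was at the start of the episode above 0.025 m).
It fails at once if the end cap on the belt is shifted by more than 25 mm (distance of end_cap_b from where it was at the start of the episode above 0.025 m).
Of cup_a, cup_b, cup_c, cup_d only 2 to 3 are there at a start; the rules pass over those that are not, and their reading is None.
At some moment in a run one of cup_a, cup_b, cup_c, cup_d may be knocked a few centimetres aside while the robot is not near it.
It also fails if it takes over 210 s, if anything falls off the work surface, if the arm or the gripper's body presses on something with over 40 N, if the wrist force passes 120 N, or if a joint passes its speed limit or range.

## Working session

There is one attempt and no reset: what is moved stays moved. The work goes in short steps, Python scripts to look and compute and a tool call to move; the robot and the scene stay as the last step left them, time stands still between calls to the robot, and variables do not carry over. Pictures are saved under pics/ and viewed, and the job is handed in when it is done.

Besides the shell and the picture viewer there is one more tool, called after "Call:" as name(argument=value, ...), one argument or row to a line, values as JSON. apply_moves: Moves the arm, as the interface text tells. Its arguments: {"type":"object","properties":{"commands":{"type":"string"},"squeeze":{"type":"number"}},"required":["commands"]}

```bash
ls; mkdir -p pics
cat > h.py <<'E'
import numpy as np, cv2
from bench import r, optics, order
def cam(n,save=None):
    c=optics.camera(n)
    if save: cv2.imwrite('pics/'+save+'.png',cv2.cvtColor(c['color'],cv2.COLOR_RGB2BGR))
    return c
def RT(c):
    return cv2.Rodrigues(np.array(c['rvec'],float))[0], np.array(c['tvec'],float).reshape(3)
def ray(c,u,v):
    R,t=RT(c); d=R.T@np.array([(u-c['cx'])/c['fx'],(v-c['cy'])/c['fy'],1.]); return -R.T@t, d/np.linalg.norm(d)
def plane(c,u,v,z):
    o,d=ray(c,u,v); return o+d*(z-o[2])/d[2]
def proj(c,P):
    R,t=RT(c); p=(R@np.atleast_2d(P).T).T+t
    return np.c_[c['fx']*p[:,0]/p[:,2]+c['cx'],c['fy']*p[:,1]/p[:,2]+c['cy']]
E
python3 - <<'E'
from h import *
for n in ['scene','side','wrist']:
    c=cam(n,n+'0'); R,t=RT(c); print(n,-R.T@t,R[2],c['fx'])
print(r.state())
E
```

```text
pics
scene [-0.03011582 -0.58991232  0.8299259 ] [ 0.49176005  0.5841456  -0.64571353] 403.73760544503074
side [ 0.10899644 -0.66839142  0.72537906] [ 0.41420092  0.68811153 -0.59576852] 365.0538329104998
wrist [0.54988619 0.07912423 0.37276014] [-0.00197177 -0.30879436 -0.95112678] 341.1903161767516
{'time': 0.15, 'joint_pos': array([-1.34218543e-01,  3.26807452e-01, -1.93317353e-01,  1.05199038e+00,
        2.06230246e-05,  1.43661885e+00]), 'qvel': array([-0.0002377 , -0.00176441,  0.00336792,  0.00016048,  0.00147355,
        0.00017877]), 'joint_torque': array([ 1.04211274e-03, -4.43704247e+01,  2.62664723e+01,  1.04285317e-02,
       -1.23322516e-04, -3.51401161e-05]), 'tcp_pos': array([5.49580819e-01, 6.41734563e-05, 2.30677274e-01]), 'orientation': array([-5.30730270e-04,  7.07121151e-01,  7.07092104e-01, -3.91504833e-04]), 'force': array([ 0.38443838,  0.27229437, -0.24429955]), 'moment': array([-0.04004381,  0.00743442, -0.0208158 ]), 'opening': 0.08565608470450818}
```

View pics/scene0.png

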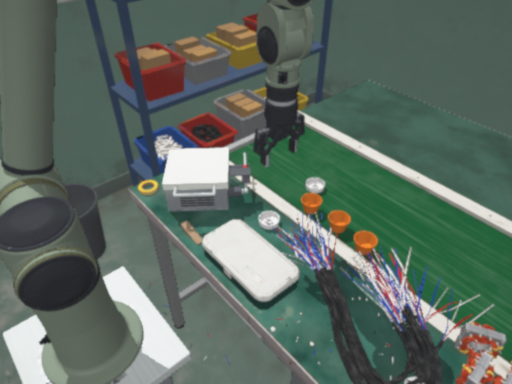

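View pics/side0.png

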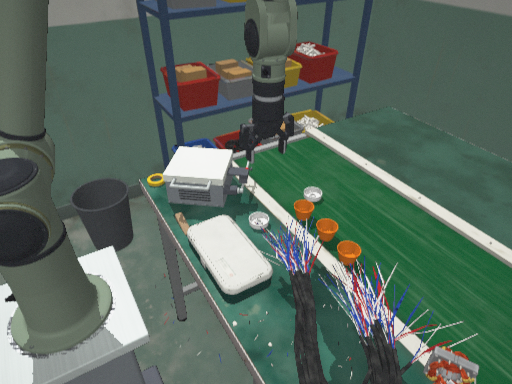

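View pics/wrist0.png

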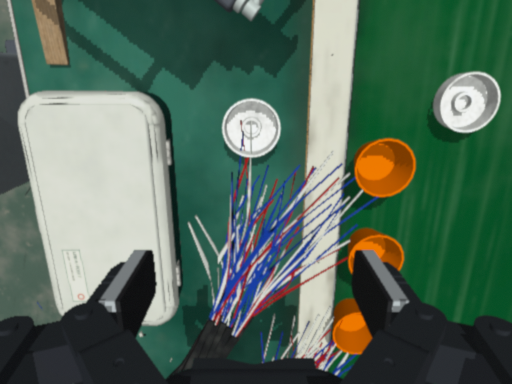

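Run:
```python
import cv2
a=cv2.imread('pics/scene0.png')[130:270,130:330]; cv2.imwrite('pics/z1.png',cv2.resize(a,None,fx=4,fy=4,interpolation=cv2.INTER_CUBIC))
a=cv2.imread('pics/side0.png')[130:270,140:340]; cv2.imwrite('pics/z2.png',cv2.resize(a,None,fx=4,fy=4,interpolation=cv2.INTER_CUBIC))
```

```text
(no output)
```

View pics/z1.png

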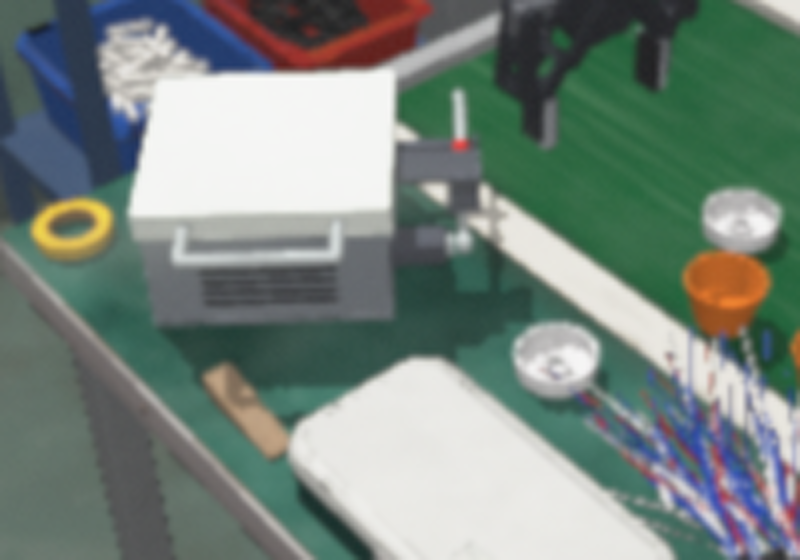

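View pics/z2.png

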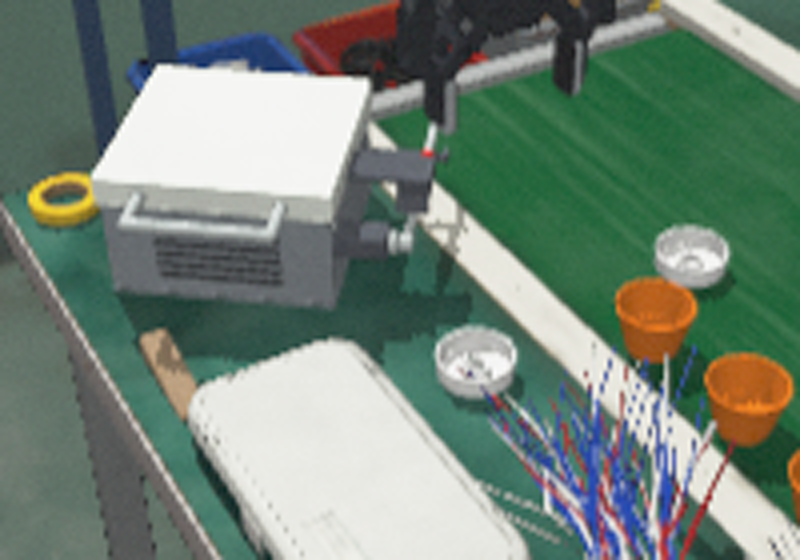

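Run:
```python
from h import *
c=cam('scene');s=cam('side')
Z=lambda u,v,o:(u/4+o[0],v/4+o[1])
a=(130,130);b=(140,130)
for nm,cc,o,pts in [('scene',c,a,[(155,326,0),(395,318,0),(178,259,.0975),(335,260,.0975)]),('side',s,b,[(114,290,0),(335,306,0),(124,222,.0975),(276,235,.0975)])]:
    P=[plane(cc,*Z(u,v,o),z) for u,v,z in pts]; 
    for p in P: print(nm,p.round(4))
    d=P[0]-P[1];print('w',np.linalg.norm(d),np.degrees(np.arctan2(d[1],d[0]))-90)
    d=P[2]-P[3];print('h',np.linalg.norm(d),np.degrees(np.arctan2(d[1],d[0]))-90)
# cups rim z .042+belt? 
w=cam('wrist')
for nm,cc in [('scene',c),('side',s),('wrist',w)]:
    hsv=cv2.cvtColor(cc['color'],cv2.COLOR_RGB2HSV)
    m=cv2.inRange(hsv,(7,170,90),(17,255,255)); 
    n,l,st,ce=cv2.connectedComponentsWithStats(m)
    for i in range(1,n):
        if st[i,4]>60: print(nm,st[i],ce[i].round(1))
print(c['color'][215,330])
```

```text
scene [0.3493 0.2598 0.    ]
scene [0.4922 0.1487 0.    ]
scene [0.353  0.209  0.0975]
scene [0.4355 0.1365 0.0975]
w 0.180974990515226 52.130404015010555
h 0.10984790865404273 48.72618247500566
side [0.3498 0.2611 0.    ]
side [0.4926 0.152  0.    ]
side [0.3525 0.2098 0.0975]
side [0.4419 0.1374 0.0975]
w 0.1797232281757595 52.63070768274923
h 0.11502398918032904 51.019663775015346
scene [302 193  20  21 299] [311.  202.1]
scene [328 211  22  22 356] [338.6 220.5]
scene [354 231  23  24 389] [364.7 241.1]
side [294 200  20  21 313] [303.1 209. ]
side [316 218  22  23 369] [326.3 228.5]
side [337 241  24  25 433] [347.9 251.6]
wrist [ 354  138   61   60 2894] [383.4 166.8]
wrist [ 346  228   57   46 1357] [374.6 247.2]
wrist [ 332  299   40   55 1607] [349.8 327.6]
[169  93  38]
```

```bash
cat >> h.py <<'E'
from scipy.spatial.transform import Rotation as Ro
YAW=np.radians(52.3); CO=np.array([.473,.2727,0.])
CR=Ro.from_euler('z',YAW).as_matrix()
def cab(x,y,z): return CO+CR@np.array([x,y,z])/1000.
def handle(th):
    a=np.arctan2(12.5,-211)-th; rr=np.hypot(211,12.5)
    return cab(85+rr*np.cos(a),0,85+rr*np.sin(a))
def grip(th): return cab(-65+95*np.cos(th),-145,55+95*np.sin(th))
def tool():
    s=r.state(); q=s['orientation']; R=Ro.from_quat([q[1],q[2],q[3],q[0]]).as_matrix(); return np.array(s['tcp_pos']),R
def yawy(): # world yaw of tool y, deg
    p,R=tool(); return np.degrees(np.arctan2(R[1,1],R[0,1]))
def go(P,yaw=None):
    p,R=tool(); d=R.T@(np.array(P)-p)*100
    print('tcp',p.round(4),'tooly yaw %.1f'%yawy(),'delta tool cm',d.round(2),end=' ')
    if yaw is not None: print('roll', round((yawy()-yaw+180)%360-180,1),end='')
    print()
def tri(obs):
    A=np.zeros((3,3));b=np.zeros(3)
    for c,u,v in obs:
        o,d=ray(c,u,v);M=np.eye(3)-np.outer(d,d);A+=M;b+=M@o
    return np.linalg.solve(A,b)
def cups(c,name=''):
    hsv=cv2.cvtColor(c['color'],cv2.COLOR_RGB2HSV)
    m=cv2.inRange(hsv,(7,170,90),(17,255,255))
    n,l,st,ce=cv2.connectedComponentsWithStats(m)
    return [(st[i],ce[i]) for i in range(1,n) if st[i,4]>60]
E
python3 - <<'E'
from h import *
c=cam('scene');s=cam('side');w=cam('wrist')
C=cups(c);S=cups(s);W=cups(w)
for i in range(3):
    print(tri([(c,*C[i][1]),(s,*S[i][1])]).round(3))
    # rim: widest row = top ellipse centre; leftmost/right of blob
    for cc,X in((c,C),(s,S)):
        x,y,ww,hh,_=X[i][0]; 
        top=y; print(i, [plane(cc,x+ww/2-.5,y+ (0.28*hh),z).round(4) for z in (.042,.05,.06)])
print('wrist', [plane(w,*W[i][1],.03).round(4) for i in range(3)])
for n,cc in(('s',c),('d',s)):
  print(n,'endcapb', plane(cc,*((315.5,187) if n=='s' else (313,196)),0).round(3),'capa',plane(cc,*((269,222) if n=='s' else (259,222)),0).round(3))
print('grip',grip(0),'handle',handle(0),handle(1.285),handle(1.78),'seat',cab(-40,0,4))
go(handle(0)+[0,0,.1],52.3)
E
python3 - <<'E'
import cv2
a=cv2.imread('pics/scene0.png')[160:310,250:450]; cv2.imwrite('pics/z3.png',cv2.resize(a,None,fx=4,fy=4,interpolation=cv2.INTER_CUBIC))
E
```

```text
[ 0.681 -0.01   0.026]
0 [array([ 0.68  , -0.0117,  0.042 ]), array([ 0.6728, -0.0176,  0.05  ]), array([ 0.6638, -0.025 ,  0.06  ])]
0 [array([ 0.6765, -0.0151,  0.042 ]), array([ 0.6699, -0.0227,  0.05  ]), array([ 0.6616, -0.0323,  0.06  ])]
[ 0.682 -0.116  0.028]
1 [array([ 0.6805, -0.1152,  0.042 ]), array([ 0.6733, -0.12  ,  0.05  ]), array([ 0.6642, -0.126 ,  0.06  ])]
1 [array([ 0.6813, -0.1149,  0.042 ]), array([ 0.6746, -0.1214,  0.05  ]), array([ 0.6663, -0.1295,  0.06  ])]
[ 0.674 -0.214  0.027]
2 [array([ 0.6732, -0.2131,  0.042 ]), array([ 0.666 , -0.2169,  0.05  ]), array([ 0.6571, -0.2217,  0.06  ])]
2 [array([ 0.6705, -0.2156,  0.042 ]), array([ 0.664 , -0.2209,  0.05  ]), array([ 0.6558, -0.2276,  0.06  ])]
wrist [array([ 0.6843, -0.0109,  0.03  ]), array([ 0.6854, -0.1042,  0.03  ]), array([ 0.6675, -0.2138,  0.03  ])]
s endcapb [0.77  0.051 0.   ] capa [0.549 0.029 0.   ]
d endcapb [0.77  0.051 0.   ] capa [0.55  0.032 0.   ]
grip [0.60607322 0.20776529 0.055     ] handle [0.39594759 0.17300583 0.0975    ] [0.49593686 0.30237683 0.29096532] [0.55925476 0.38430061 0.28880347] seat [0.44853892 0.24105106 0.004     ]
tcp [ 0.55   -0.      0.2312] tooly yaw -0.0 delta tool cm [ 17.3  -15.4    3.38] roll -52.3
```

View pics/z3.png

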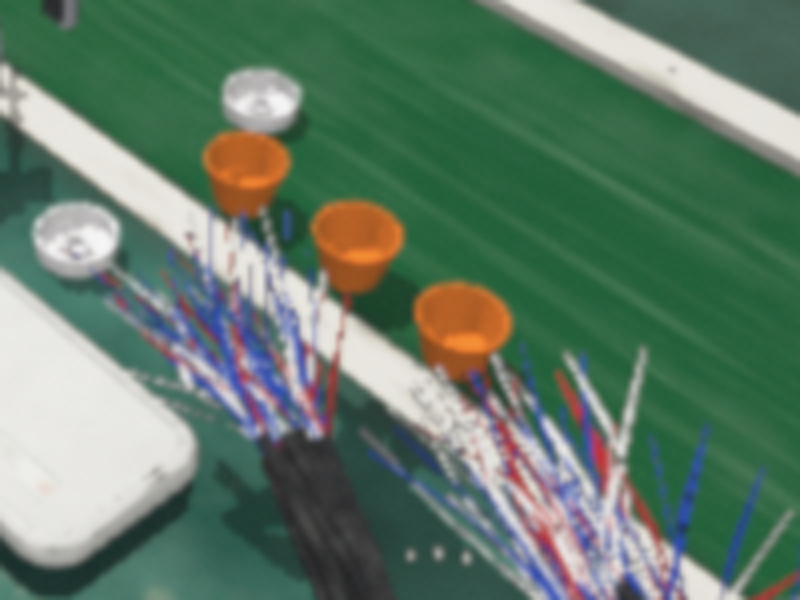

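Call:
apply_moves(
  commands="2.88 -2.57 0 0 3;2.88 -2.57 0 0 3;2.88 -2.57 0 0 3;2.88 -2.57 0 0 3;2.88 -2.57 0 0 3;2.9 -2.55 0 0 3;0 0 0 0 3;0 0 0 -6.5 3;0 0 0 -6.5 3;0 0 0 -6.5 3;0 0 0 -6.5 3;0 0 0 -6.5 3",
  squeeze=30,
)

```text
time: 1.45
tcp_pos: [0.3964, 0.1728, 0.2314]
orientation: [0.0, 0.478, 0.878, 0.0]
force: [0.3, -0.0, -0.3]
opening: 0.03
```

Call:
apply_moves(
  commands="0 0 0 -6.6 3;0 0 0 -6.6 3;0 0 0 -6.6 3;0 0 0 0 3;0 0 0 0 3",
)

```text
time: 1.87
tcp_pos: [0.3963, 0.1728, 0.2313]
orientation: [0.0, 0.325, 0.946, 0.0]
force: [-0.1, -0.5, 0.2]
opening: 0.0298
```

Run:
```python
from h import *
w=cam('wrist','w1');cam('scene','s1')
print(proj(w,[handle(0),handle(0)+CR@[0,.055,0],handle(0)+CR@[0,-.055,0],cab(-85,90,0),cab(-85,-90,0)]).round())
s=r.state();print(s['force'],s['opening'],s['joint_pos'].round(2))
go(handle(0)+[0,0,-.019],52.3)
```

```text
[[254. 174.]
 [253. 107.]
 [254. 233.]
 [293.  64.]
 [288. 224.]]
[-0.58912524  0.24134751 -0.09328356] 0.030174814098080913 [ 0.24  0.11 -0.48  0.99 -0.    0.9 ]
tcp [0.3962 0.1729 0.2313] tooly yaw 52.2 delta tool cm [ 0.03 -0.   15.28] roll -0.1
```

View pics/w1.png

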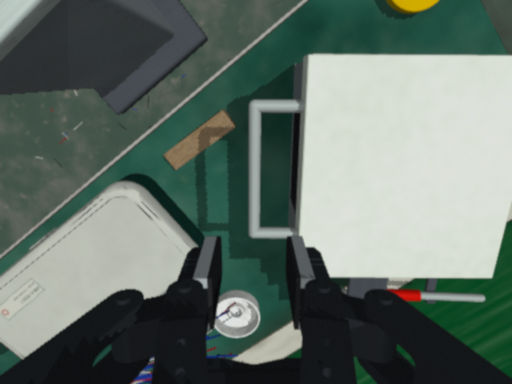

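View pics/s1.png

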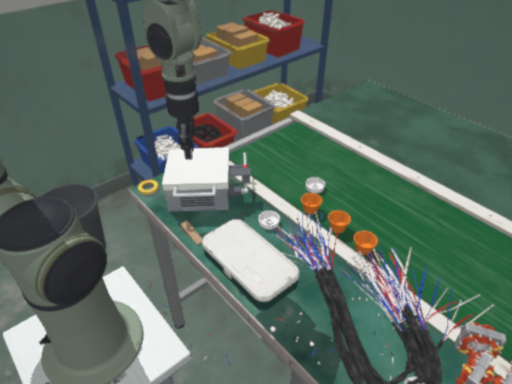

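Call:
apply_moves(
  commands="0 0 3.8 0 3;0 0 3.8 0 3;0 0 3.8 0 3;0 0 3.5 0 3;0 0 0 0 3;0 0 0 0 0.5;0 0 0 0 0.5;0 0 0 0 0.5;0 0 0 0 0.5;0 0 0 0 0.5",
  squeeze=25,
)

```text
time: 2.8
tcp_pos: [0.3966, 0.1731, 0.0833]
orientation: [0.001, 0.323, 0.946, 0.0]
force: [-1.5, -0.5, -2.0]
opening: 0.0087
```

Run:
```python
from h import *
w=cam('wrist','w2')
s=r.state();print(s['force'],s['opening'])
# arc deltas in tool axes (y, z)
import numpy as np
ths=np.arange(0,1.79,.07); H=[handle(t) for t in ths]
p,R=tool(); print(p)
for a,b,t in zip(H[:-1],H[1:],ths[1:]): print(round(t,2),(R.T@(b-a)*100).round(2))
```

```text
[-1.77746677 -1.02502428 -0.07806924] 0.008875153597992697
[0.39653814 0.17309613 0.08330746]
0.07 [-0.    0.14 -1.47]
0.14 [-0.    0.24 -1.46]
0.21 [-0.    0.34 -1.44]
0.28 [-0.    0.44 -1.41]
0.35 [-0.    0.54 -1.38]
0.42 [-0.    0.64 -1.34]
0.49 [-0.    0.73 -1.29]
0.56 [-0.    0.82 -1.23]
0.63 [-0.    0.9  -1.17]
0.7 [-0.    0.98 -1.11]
0.77 [-0.    1.06 -1.04]
0.84 [-0.    1.13 -0.96]
0.91 [-0.    1.19 -0.88]
0.98 [-0.    1.25 -0.79]
1.05 [-0.   1.3 -0.7]
1.12 [-0.    1.35 -0.61]
1.19 [-0.    1.39 -0.51]
1.26 [-0.    1.42 -0.42]
1.33 [-0.    1.45 -0.32]
1.4 [ 0.    1.46 -0.21]
1.47 [ 0.    1.48 -0.11]
1.54 [ 0.    1.48 -0.01]
1.61 [0.   1.48 0.1 ]
1.68 [0.   1.47 0.2 ]
1.75 [0.   1.45 0.3 ]
```

View pics/w2.png

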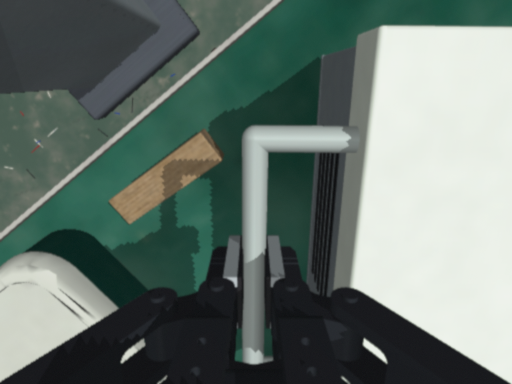

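Call:
apply_moves(
  commands="0 0.14 -1.47 0 0.5;0 0.24 -1.46 0 0.5;0 0.34 -1.44 0 0.5;0 0.44 -1.41 0 0.5;0 0.54 -1.38 0 0.5;0 0.64 -1.34 0 0.5;0 0.73 -1.29 0 0.5;0 0.82 -1.23 0 0.5;0 0.9 -1.17 0 0.5;0 0.98 -1.11 0 0.5;0 1.06 -1.04 0 0.5;0 0 0 0 0.5",
)

```text
time: 3.85
tcp_pos: [0.438, 0.2257, 0.2288]
orientation: [0.001, 0.323, 0.946, -0.002]
force: [-7.3, -10.4, 6.8]
opening: 0.0089
```

Run:
```python
from h import *
cam('wrist','w3');cam('scene','s3')
s=r.state();print(s['force'],s['opening'],s['tcp_pos'],handle(.77)-[0,0,.014])
```

```text
[ -5.53664097 -10.24569461   5.57987603] 0.008640925135607212 [0.43700617 0.22447724 0.22734304] [0.43766752 0.22698511 0.22685842]
```

View pics/s3.png

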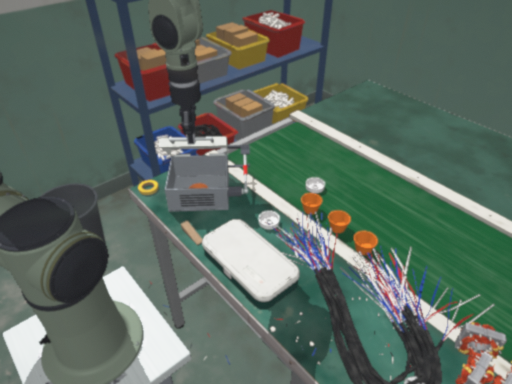

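View pics/w3.png

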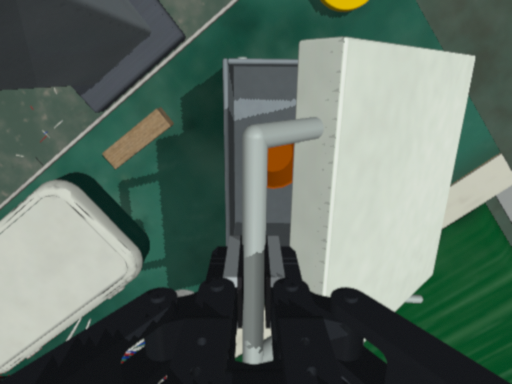

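Call:
apply_moves(
  commands="0 1.13 -0.96 0 0.5;0 1.19 -0.88 0 0.5;0 1.25 -0.79 0 0.5;0 1.3 -0.7 0 0.5;0 1.35 -0.61 0 0.5;0 1.39 -0.51 0 0.5;0 1.42 -0.42 0 0.5;0 1.45 -0.32 0 0.5;0 1.46 -0.21 0 0.5;0 1.48 -0.11 0 0.5;0 0 0 0 0.5",
)

```text
time: 4.87
tcp_pos: [0.5237, 0.3347, 0.2834]
orientation: [0.004, 0.323, 0.946, 0.002]
force: [4.4, -2.7, 7.1]
opening: 0.0084
```

Call:
apply_moves(
  commands="0 1.48 0 0 0.5;0 1.48 0.1 0 0.5;0 1.47 0.2 0 0.5;0 1.3 0.3 0 0.5;0 0 0 0 0.5;0 0 0 0 0.5",
)

```text
time: 5.37
tcp_pos: [0.558, 0.3787, 0.2766]
orientation: [0.003, 0.324, 0.946, 0.001]
force: [5.6, -1.8, 1.3]
opening: 0.0085
```

Run:
```python
from h import *
cam('wrist','w4');cam('scene','s4')
s=r.state();print(s['force'],s['opening'],s['tcp_pos'],handle(1.74)-[0,0,.014],s['joint_pos'].round(2))
```

```text
[ 5.19087262 -2.3148804   1.08460327] 0.008582847788525376 [0.55764888 0.37825742 0.27674805] [0.55424342 0.3778167  0.27688178] [ 0.49  0.54  0.26  1.28 -0.    1.15]
```

View pics/s4.png

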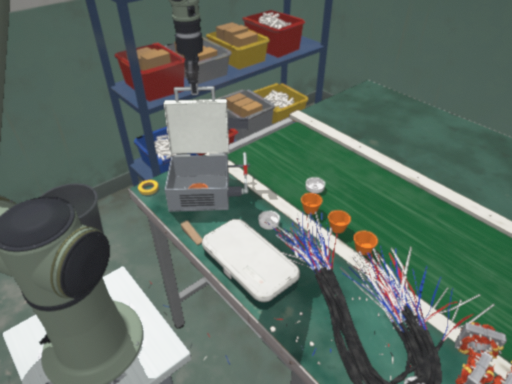

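View pics/w4.png

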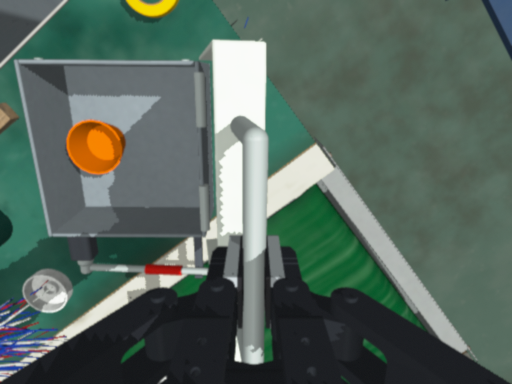

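Run:
```python
from h import *
w=cam('wrist')
P=proj(w,[cab(-85,90,85),cab(-85,-90,85),cab(85,-90,85),cab(85,90,85),grip(0),cab(-65,-145,55),cab(-40,0,46)]).round();print(P)
im=cv2.cvtColor(w['color'],cv2.COLOR_RGB2BGR)
for q in P: cv2.circle(im,tuple(map(int,q)),2,(255,0,255),-1)
cv2.imwrite('pics/w4b.png',cv2.resize(im[0:340,0:300],None,fx=2,fy=2)[:600])
```

```text
[[ 12.  59.]
 [ 49. 237.]
 [206. 237.]
 [198.  59.]
 [166. 267.]
 [ 88. 267.]
 [ 94. 147.]]
```

View pics/w4b.png

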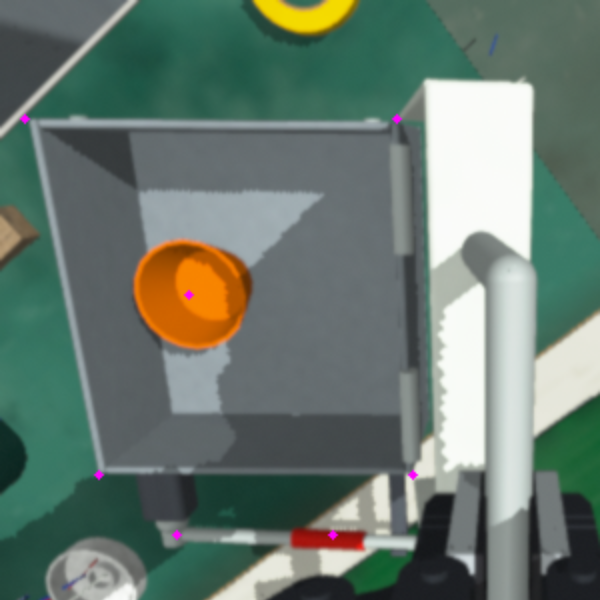

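Call:
apply_moves(
  commands="0 0 0 0 1.5;0 0 0 0 3;0 0 0 0 3;0 0 0 0 3;0 0 -2 0 3;0 0 -3 0 3;0 0 -2 0 3;-2.9 -2.22 0 0 4;-2.9 -2.22 0 0 4;-2.9 -2.22 0 0 4;-2.9 -2.22 0 0 4;-2.9 -2.22 0 0 4",
)

```text
time: 6.52
tcp_pos: [0.6014, 0.2008, 0.3449]
orientation: [-0.0, 0.323, 0.947, 0.0]
force: [-0.2, 0.0, -0.5]
opening: 0.0399
```

Call:
apply_moves(
  commands="0 0 0 -7 4;0 0 0 -7 4;0 0 0 -7 4;0 0 0 -7 4;0 0 0 -7 4;0 0 0 -7 4;0 0 0 -7 4;0 0 0 -7 4;0 0 0 -7 4;0 0 0 -7 4;0 0 0 -7 4;0 0 0 -7 4",
)

```text
time: 7.52
tcp_pos: [0.6013, 0.2023, 0.3447]
orientation: [-0.0, -0.396, 0.918, 0.0]
force: [0.5, -0.5, -0.5]
opening: 0.0401
```

Run:
```python
from h import *
w=cam('wrist','w5');cam('scene','s5')
s=r.state();print(s['force'],s['opening'],s['joint_pos'].round(2))
print(proj(w,[grip(0)]))
go(grip(0)-[0,0,.017],142.3)
```

```text
[ 0.37442527 -0.56990676 -0.55827052] 0.04005905197001821 [ 0.21  0.46  0.29  1.4   0.   -0.6 ]
[[253.71567701 146.85189876]]
tcp [0.6014 0.2023 0.3448] tooly yaw 136.3 delta tool cm [-7.300e-01  2.000e-02  3.068e+01] roll -6.0
```

View pics/w5.png

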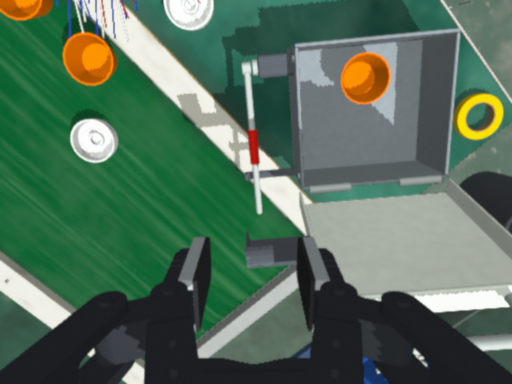

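View pics/s5.png

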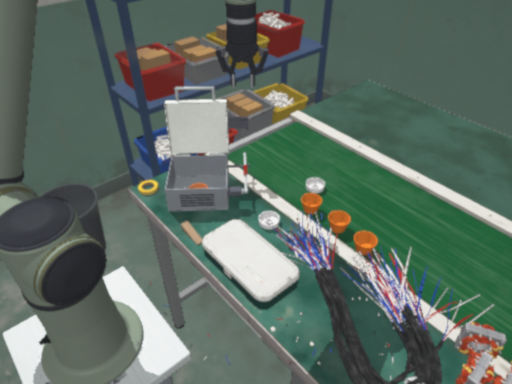

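Call:
apply_moves(
  commands="0 0 0 -6 4;-0.7 0 4 0 4;0 0 4 0 4;0 0 4 0 4;0 0 4 0 4;0 0 0 0 4;0 0 0 0 4",
)

```text
time: 8.2
tcp_pos: [0.6041, 0.2073, 0.1832]
orientation: [-0.003, -0.44, 0.898, 0.001]
force: [0.7, -0.2, 1.8]
opening: 0.0402
```

Run:
```python
from h import *
w=cam('wrist','w6')
go(grip(0)-[0,0,.017],142.3)
print(proj(w,[grip(0)]))
```

```text
tcp [0.6063 0.2078 0.186 ] tooly yaw 142.2 delta tool cm [ 0.02  0.02 14.8 ] roll -0.1
[[251.53702973 179.01546024]]
```

View pics/w6.png

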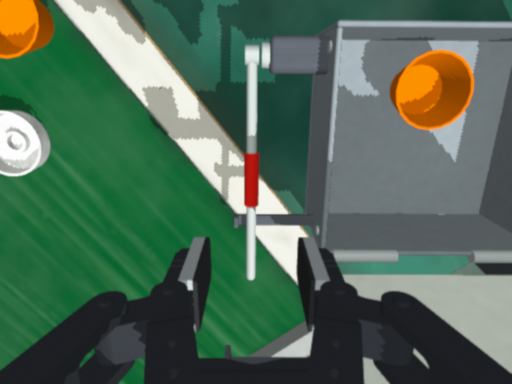

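Call:
apply_moves(
  commands="0 0 3.7 0 4;0 0 3.7 0 4;0 0 3.7 0 4;0 0 3.4 0 4;0 0 0.3 0 3;0 0 0 0 0.6;0 0 0 0 0.6;0 0 0 0 0.6;0 0 0 0 0.6;0 0 0 0 0.6",
  squeeze=25,
)

```text
time: 9.08
tcp_pos: [0.6074, 0.2085, 0.0392]
orientation: [0.002, -0.441, 0.898, 0.0]
force: [-2.6, 1.6, 0.5]
opening: 0.0109
```

Run:
```python
from h import *
w=cam('wrist','w7')
s=r.state();print(s['force'],s['opening'],s['tcp_pos'])
p,R=tool();ths=np.linspace(0,.84,11);H=[grip(t) for t in ths]
for a,b,t in zip(H[:-1],H[1:],ths[1:]): print(round(t,3),(R.T@(b-a)*100).round(2))
```

```text
[-2.04316441  3.44619407  0.7066581 ] 0.011302585361663635 [0.60741344 0.20855712 0.03882069]
0.084 [ 0.03 -0.   -0.8 ]
0.168 [ 0.1  -0.   -0.79]
0.252 [ 0.16 -0.   -0.78]
0.336 [ 0.23 -0.   -0.76]
0.42 [ 0.29 -0.   -0.74]
0.504 [ 0.35 -0.   -0.72]
0.588 [ 0.41 -0.   -0.68]
0.672 [ 0.47 -0.   -0.65]
0.756 [ 0.52 -0.   -0.6 ]
0.84 [ 0.57 -0.   -0.56]
```

View pics/w7.png

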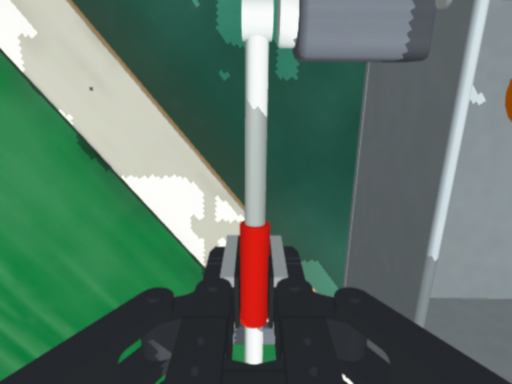

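Call:
apply_moves(
  commands="0.03 0 -0.8 0 0.6;0.1 0 -0.79 0 0.6;0.16 0 -0.78 0 0.6;0.23 0 -0.76 0 0.6;0.29 0 -0.74 0 0.6;0.35 0 -0.72 0 0.6;0.41 0 -0.68 0 0.6;0.47 0 -0.65 0 0.6;0.52 0 -0.6 0 0.6;0.46 0 -0.45 0 0.6;0 0 0 0 0.6;0 0 0 0 0.6",
)

```text
time: 10.13
tcp_pos: [0.5873, 0.1833, 0.1069]
orientation: [-0.0, -0.441, 0.898, -0.0]
force: [-1.2, -0.7, 0.2]
opening: 0.0115
```

Run:
```python
from h import *
w=cam('wrist','w8');cam('scene','s8')
s=r.state();print(s['force'],s['opening'],s['tcp_pos'],grip(.82)-[0,0,.016],grip(.75)-[0,0,.016])
```

```text
[-1.06542705  0.39384552  0.11597138] 0.010912526517453452 [0.58752534 0.18355179 0.10665001] [0.58761184 0.18387905 0.10845885] [0.59048567 0.18759735 0.10375568]
```

View pics/w8.png

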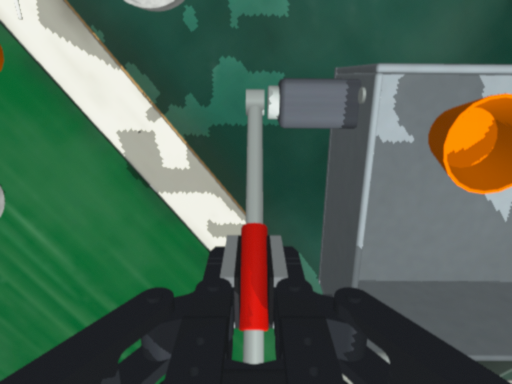

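Call:
apply_moves(
  commands="0 0 0 0 2;0 0 0 0 4;0 0 0 0 4;0 0 0 0 4;1 0 -2 0 4;1.5 0 -3 0 4;1 0 -4 0 4;0 0 -4 0 4;0 0 -4 0 4;0 0 -2 0 4;0 0 0 0 4;0 0 0 0 4",
)

```text
time: 11.23
tcp_pos: [0.5671, 0.1562, 0.298]
orientation: [0.002, -0.441, 0.898, -0.001]
force: [0.6, -0.3, -0.6]
opening: 0.0398
```

Run:
```python
from h import *
w=cam('wrist','w9');c=cam('scene','s9');d=cam('side','d9')
def gt(th): return cab(-65+181*np.cos(th),-145,55+181*np.sin(th))
for t in (.7,.82,.9): print(t,[proj(x,[gt(t)]).round(1).tolist() for x in (w,c,d)])
go(handle(1.78)+[0,0,.06],52.3)
for n in ('s9','d9'):
    a=cv2.imread('pics/%s.png'%n)[80:230,140:300]; cv2.imwrite('pics/%sz.png'%n,cv2.resize(a,None,fx=4,fy=4,interpolation=cv2.INTER_CUBIC))
```

```text
0.7 [[[254.7, 289.9]], [[243.9, 132.3]], [[247.2, 135.8]]]
0.82 [[[254.8, 285.9]], [[243.9, 130.5]], [[246.6, 133.5]]]
0.9 [[[254.8, 281.2]], [[244.0, 129.7]], [[246.1, 132.4]]]
tcp [0.5653 0.1559 0.2947] tooly yaw 142.3 delta tool cm [-17.69  14.45  -5.43] roll 90.0
```

View pics/w9.png

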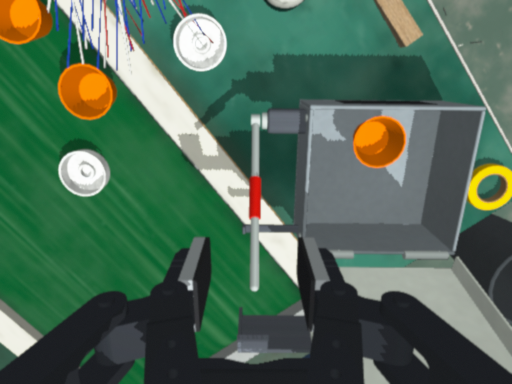

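View pics/s9z.png

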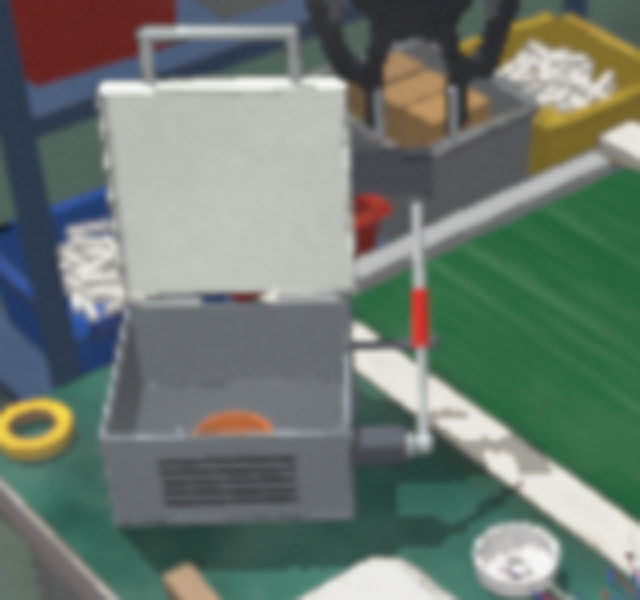

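View pics/d9z.png

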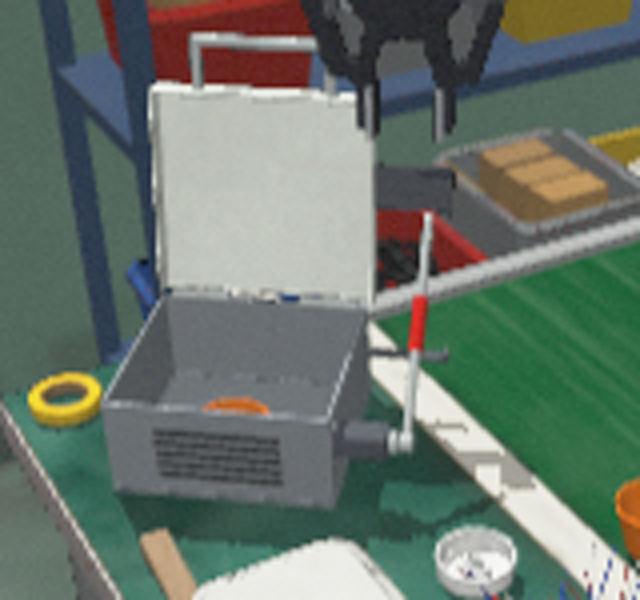

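Call:
apply_moves(
  commands="0 0 -3.5 0 3;0 0 -3.5 0 3;-2.95 2.41 0 0 3;-2.95 2.41 0 0 3;-2.95 2.41 0 0 3;-2.95 2.41 0 0 3;-2.95 2.41 0 0 3;-2.95 2.41 0 0 3;0 0 0 0 3;0 0 0 7 3;0 0 0 7 3;0 0 0 7 3",
)

```text
time: 12.38
tcp_pos: [0.5595, 0.3844, 0.364]
orientation: [-0.002, -0.267, 0.964, -0.001]
force: [-0.2, -0.4, -0.1]
opening: 0.0298
```

Call:
apply_moves(
  commands="0 0 0 7 3;0 0 0 7 3;0 0 0 7 3;0 0 0 7 3;0 0 0 7 3;0 0 0 7 3;0 0 0 7 3;0 0 0 7 3;0 0 0 7 3;0 0 0 6 3;0 0 0 0 3",
)

```text
time: 13.3
tcp_pos: [0.5597, 0.3839, 0.3645]
orientation: [-0.001, 0.324, 0.946, -0.001]
force: [0.8, -1.0, -0.1]
opening: 0.0303
```

Run:
```python
from h import *
w=cam('wrist','w10')
s=r.state();print(s['force'],s['opening'],s['joint_pos'].round(2))
print(proj(w,[handle(1.78),handle(1.74)]),proj(w,[handle(1.78)+CR@[0,.05,0],handle(1.78)+CR@[0,-.05,0]]))
go(handle(1.78)-[0,0,.016],52.3)
```

```text
[ 0.08347048 -0.09435278 -0.11419636] 0.03007838487894086 [ 0.49  0.56  0.51  1.52 -0.    1.15]
[[253.98114245 197.23783746]
 [241.7873432  198.28281699]] [[253.8814801  122.86874091]
 [254.06840436 262.3535989 ]]
tcp [0.5597 0.384  0.3648] tooly yaw 52.4 delta tool cm [0.05 0.02 9.2 ] roll 0.1
```

View pics/w10.png

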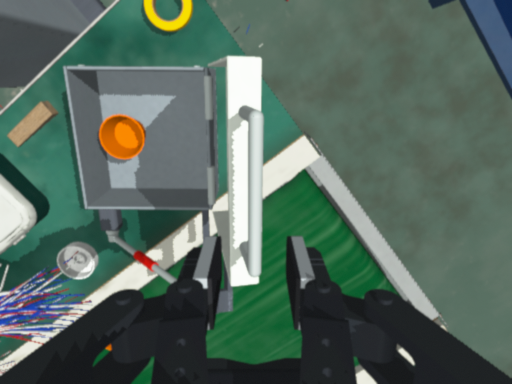

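Call:
apply_moves(
  commands="0 0 3.5 0 3;0 0 3.5 0 3;0 0 2.2 0 3;0 0 0 0 3;0 0 0 0 0.5;0 0 0 0 0.5;0 0 0 0 0.5;0 0 0 0 0.5;0 0 0 0 0.5",
  squeeze=25,
)

```text
time: 14.1
tcp_pos: [0.5601, 0.3843, 0.2754]
orientation: [0.0, 0.323, 0.946, 0.0]
force: [-3.3, -3.0, -2.1]
opening: 0.0091
```

Run:
```python
from h import *
s=r.state();print(s['force'],s['opening'],s['tcp_pos'])
p,R=tool();ths=np.r_[np.linspace(1.78,1.28,11),1.26];H=[handle(t) for t in ths]
for a,b,t in zip(H[:-1],H[1:],ths[1:]): print(round(t,3),(R.T@(b-a)*100).round(2))
```

```text
[-3.31298545 -3.01012238 -2.14682579] 0.009110107755175111 [0.56007716 0.3842916  0.27539823]
1.73 [-0.   -1.03 -0.25]
1.68 [-0.   -1.04 -0.2 ]
1.63 [ 0.   -1.05 -0.15]
1.58 [ 0.   -1.05 -0.1 ]
1.53 [ 0.   -1.06 -0.05]
1.48 [ 0.   -1.06  0.01]
1.43 [ 0.   -1.06  0.06]
1.38 [ 0.   -1.05  0.11]
1.33 [ 0.   -1.04  0.16]
1.28 [ 0.   -1.03  0.22]
1.26 [ 0.   -0.41  0.1 ]
```

Call:
apply_moves(
  commands="0 -1.03 -0.25 0 0.5;0 -1.04 -0.2 0 0.5;0 -1.05 -0.15 0 0.5;0 -1.05 -0.1 0 0.5;0 -1.06 -0.05 0 0.5;0 -1.06 0 0 0.5;0 -1.06 0.06 0 0.5;0 0 0 0 0.5;0 0 0 0 0.5",
)

```text
time: 14.85
tcp_pos: [0.5155, 0.3276, 0.2839]
orientation: [0.001, 0.323, 0.946, 0.002]
force: [-3.8, 2.3, 8.2]
opening: 0.0091
```

Run:
```python
from h import *
s=r.state();print(s['force'],s['opening'],s['tcp_pos'],handle(1.43))
w=cam('wrist','w11');d=cam('side','d11')
a=cv2.imread('pics/d11.png')[80:230,140:300]; cv2.imwrite('pics/d11z.png',cv2.resize(a,None,fx=4,fy=4,interpolation=cv2.INTER_CUBIC))
```

```text
[-3.83054778  2.33428014  8.2121768 ] 0.009135824659395358 [0.51550027 0.32760924 0.28385395] [0.51444095 0.32631832 0.29566621]
```

View pics/d11z.png

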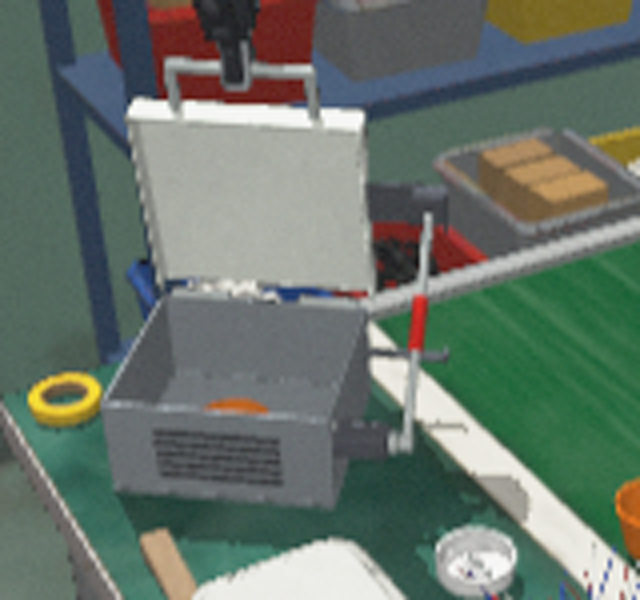

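View pics/w11.png

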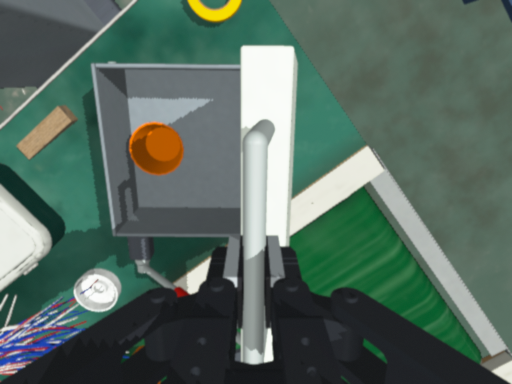

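Call:
apply_moves(
  commands="0 -0.53 0.05 0 0.5;0 -0.52 0.06 0 0.5;0 -0.52 0.08 0 0.5;0 -0.52 0.08 0 0.5;0 -0.52 0.11 0 0.5;0 -0.5 0.11 0 0.5;0 -0.2 0.05 0 0.5;0 0 0 0 0.5;0 0 0 0 0.5",
)

```text
time: 15.7
tcp_pos: [0.502, 0.3102, 0.281]
orientation: [0.004, 0.321, 0.947, 0.013]
force: [11.2, 24.6, 3.1]
opening: 0.0087
```

Run:
```python
from h import *
s=r.state();print(s['force'],s['opening'],s['tcp_pos'],handle(1.285))
w=cam('wrist','w12');d=cam('side','d12')
a=cv2.imread('pics/d12.png')[80:230,140:300]; cv2.imwrite('pics/d12z.png',cv2.resize(a,None,fx=4,fy=4,interpolation=cv2.INTER_CUBIC))
```

```text
[11.20790716 24.55277816  3.08410135] 0.008702021593251242 [0.50196642 0.31022156 0.28100866] [0.49593686 0.30237683 0.29096532]
```

View pics/d12z.png

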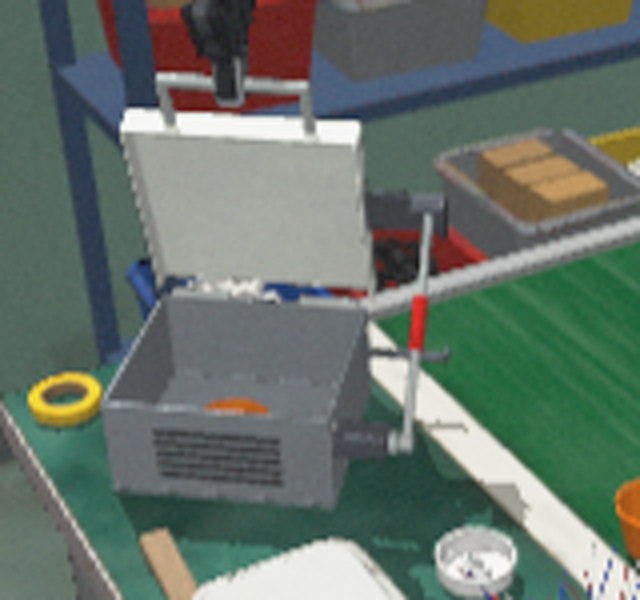

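Run:
```python
from h import *
def gt(th): return cab(-65+181*np.cos(th),-145,55+181*np.sin(th))
c=cam('scene','s12');d=cam('side')
for t in (.8,.85,.9): print(t,proj(c,[gt(t)]),proj(d,[gt(t)]))
for t in (1.285,1.33): print(proj(c,[handle(t)+CR@[0,.055,0],handle(t)-CR@[0,.055,0]]).round(1).tolist(),proj(d,[handle(t)+CR@[0,.055,0],handle(t)-CR@[0,.055,0]]).round(1).tolist())
A=[]
for n in ('s12','d12'):
    a=cv2.imread('pics/%s.png'%n)[90:180,200:260]; A.append(cv2.resize(a,None,fx=6,fy=6,interpolation=cv2.INTER_CUBIC))
cv2.imwrite('pics/z12.png',np.hstack(A))
```

```text
0.8 [[243.92768814 130.72685088]] [[246.67062492 133.8415033 ]]
0.85 [[243.94600607 130.13292939]] [[246.37196614 133.06826867]]
0.9 [[243.96979503 129.6816033 ]] [[246.05693032 132.42523991]]
[[171.7, 104.5], [211.2, 103.4]] [[179.0, 101.9], [215.2, 103.7]]
[[171.9, 102.3], [211.3, 101.2]] [[179.8, 100.0], [215.8, 101.8]]
```

View pics/z12.png

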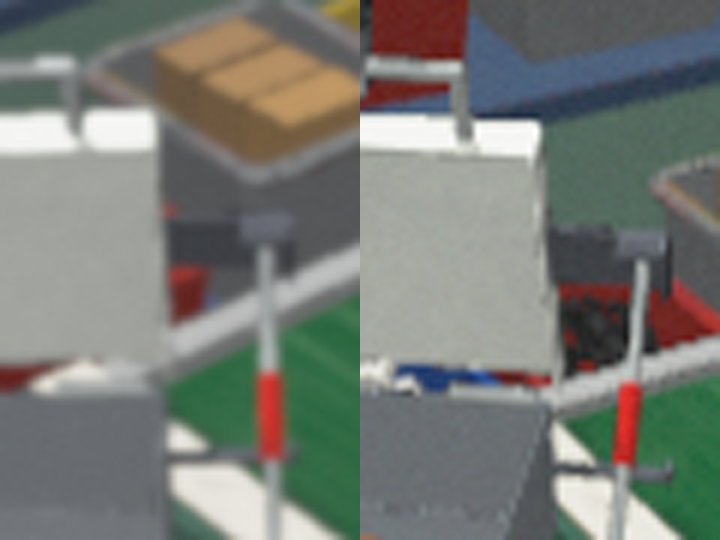

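View pics/w12.png

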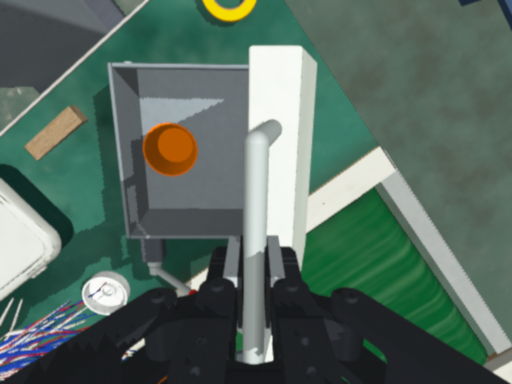

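Call:
apply_moves(
  commands="0 0.4 -0.08 0 0.5;0 0.4 -0.08 0 0.5;0 0 0 0 0.5;0 0 0 0 0.5;0 0 0 0 0.5",
)

```text
time: 16.32
tcp_pos: [0.5034, 0.312, 0.2813]
orientation: [0.002, 0.322, 0.947, 0.007]
force: [2.3, 11.7, 7.8]
opening: 0.0088
```

Call:
apply_moves(
  commands="0 0 0 0 1.3;0 0 0 0 1.8;0 0 0 0 2.2;0 0 0 0 2.6;0 0 0 0 3;0 0 0 0 3;0 0 0 0 3",
)

```text
time: 16.9
tcp_pos: [0.4994, 0.306, 0.2771]
orientation: [-0.0, 0.323, 0.946, -0.001]
force: [1.0, 0.7, 0.5]
opening: 0.0297
```

Run:
```python
from h import *
s=r.state();print(s['force'],s['opening'],s['tcp_pos'])
w=cam('wrist','w13');c=cam('scene','s13')
for t in (1.285,1.31,1.33): print(proj(c,[handle(t)+CR@[0,.055,0],handle(t)-CR@[0,.055,0]]).round(1).tolist(), proj(w,[handle(t)]))
d=cam('side','d13')
A=[]
for n in ('s13','d13'):
    a=cv2.imread('pics/%s.png'%n)[90:180,200:260]; A.append(cv2.resize(a,None,fx=6,fy=6,interpolation=cv2.INTER_CUBIC))
cv2.imwrite('pics/z13.png',np.hstack(A))
```

```text
[1.01855725 0.68607701 0.49204646] 0.02970878965073693 [0.49940732 0.30603132 0.27710278]
[[171.7, 104.5], [211.2, 103.4]] [[241.56830606 267.99433197]]
[[171.8, 103.2], [211.2, 102.2]] [[253.6111996  269.42318079]]
[[171.9, 102.3], [211.3, 101.2]] [[263.41534276 270.46221042]]
```

View pics/z13.png

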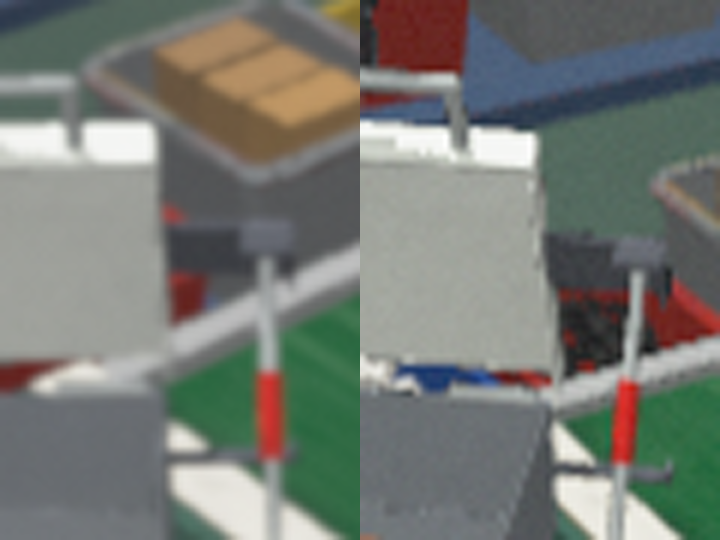

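View pics/w13.png

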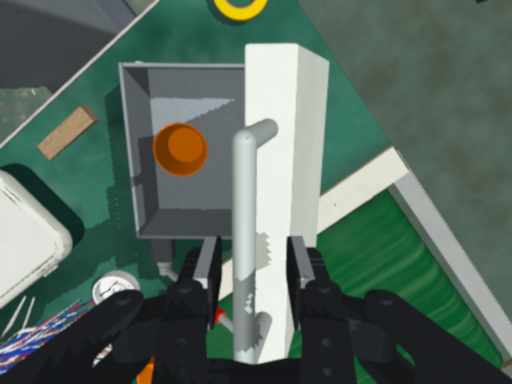

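Call:
apply_moves(
  commands="0 0 -3.5 0 3;0 0 -3.5 0 3;-3.33 -1.85 0 0 8.5;-3.33 -1.85 0 0 8.5;-3.33 -1.85 0 0 8.5;-3.33 -1.85 0 0 8.5;-3.33 -1.85 0 0 8.5;-3.33 -1.85 0 0 8.5;-3.33 -1.85 0 0 8.5;-3.33 -1.85 0 0 8.5;-3.33 -1.85 0 0 8.5;-3.33 -1.85 0 0 8.5",
)

```text
time: 18.05
tcp_pos: [0.6504, -0.0454, 0.3476]
orientation: [-0.0, 0.323, 0.946, 0.0]
force: [1.1, 0.6, 0.0]
opening: 0.0849
```

Call:
apply_moves(
  commands="0 0 0 -7 8.5;0 0 0 -7 8.5;0 0 0 -7 8.5;0 0 0 -7 8.5;0 0 0 -7 8.5;0 0 0 -7 8.5;0 0 0 -7 8.5;0 0 0 -7 8.5;0 0 0 -7 8.5;0 0 0 -7 8.5;0 0 0 -7 8.5;0 0 0 -7 8.5",
)

```text
time: 19.05
tcp_pos: [0.6499, -0.0436, 0.3474]
orientation: [-0.0, -0.396, 0.918, 0.0]
force: [0.0, -0.3, 0.0]
opening: 0.0851
```

Run:
```python
from h import *
w=cam('wrist','w14');c=cam('scene','s14');d=cam('side')
s=r.state();print(s['time'],s['force'],s['joint_pos'].round(2))
go([.68,-.011,.2],142.3)
for x in (w,c,d): print([(a[0].tolist(),a[1].round(1).tolist()) for a in cups(x)])
```

```text
19.2 [-0.151934   -0.46523539  0.61501808] [-0.18  0.49  0.35  1.43 -0.   -0.99]
tcp [ 0.6499 -0.0436  0.3475] tooly yaw 136.1 delta tool cm [-4.44  0.09 14.75] roll -6.2
[([119, 24, 51, 54, 2087], [143.7, 51.0]), ([173, 92, 48, 49, 1782], [196.5, 116.1]), ([231, 150, 45, 44, 1525], [253.0, 171.2]), ([471, 170, 41, 40, 1289], [493.8, 188.6])]
[([302, 193, 20, 21, 299], [311.0, 202.1]), ([328, 211, 22, 22, 356], [338.6, 220.5]), ([354, 231, 24, 24, 390], [364.7, 241.1])]
[([294, 200, 20, 21, 310], [303.1, 208.9]), ([316, 218, 22, 23, 370], [326.3, 228.5]), ([337, 241, 24, 25, 433], [347.9, 251.6])]
```

View pics/w14.png

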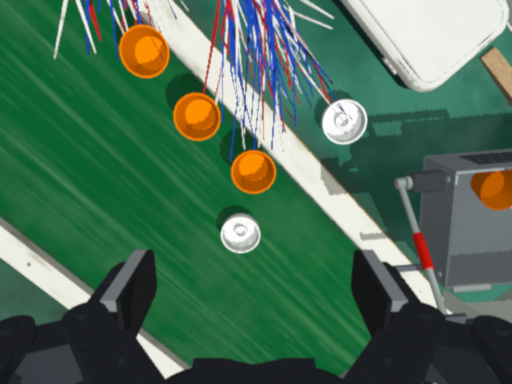

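View pics/s14.png

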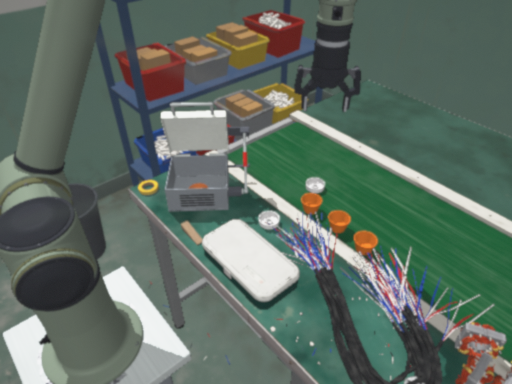

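Call:
apply_moves(
  commands="0 0 0 -6.2 8.5;-1.6 0.15 3.6 0 8.5;-1.4 0.15 3.7 0 8.5;-1.4 0.15 3.7 0 8.5;0 0 3 0 8.5;0 0 0 0 8.5;0 0 0 0 8.5",
)

```text
time: 19.78
tcp_pos: [0.6719, -0.0057, 0.2062]
orientation: [-0.002, -0.442, 0.897, 0.001]
force: [-0.2, -0.5, 0.7]
opening: 0.0847
```

```bash
cat >> h.py <<'E'
def rim(c,z=.042,near=None):
    hsv=cv2.cvtColor(c['color'],cv2.COLOR_RGB2HSV)
    m=cv2.inRange(hsv,(5,140,70),(18,255,255))
    out=[]
    for k in cv2.findContours(m,cv2.RETR_EXTERNAL,cv2.CHAIN_APPROX_NONE)[0]:
        if cv2.contourArea(k)<150: continue
        k=cv2.convexHull(k)
        P=np.array([plane(c,u,v,z)[:2] for u,v in k[:,0,:].astype(float)],np.float32)
        (x,y),rad=cv2.minEnclosingCircle(P); out.append((round(x,4),round(y,4),round(rad,4),cv2.boundingRect(k)))
    return out
E
python3 - <<'E'
from h import *
w=cam('wrist','w15')
s=r.state();print(s['time'],s['force'],s['joint_pos'].round(2))
for q in rim(w): print(q)
for n in('scene','side'):
    for q in rim(cam(n)): print(n,q)
go([.681,-.011,.022],142.3)
E
```

```text
19.8333 [ 0.89018575 -0.07869667  0.34426707] [-0.12  0.57  0.14  1.14 -0.   -1.03]
(0.6813, -0.0114, 0.0307, (209, 135, 66, 64))
(0.6829, -0.1157, 0.0317, (129, 38, 72, 75))
(0.6869, -0.1906, 0.0181, (75, 0, 46, 7))
scene (0.5678, -0.5708, 0.0699, (456, 336, 42, 48))
scene (0.6607, -0.2243, 0.0428, (354, 231, 24, 24))
scene (0.6659, -0.1275, 0.0486, (328, 210, 23, 25))
scene (0.6671, -0.0244, 0.0466, (301, 193, 21, 21))
side (0.5989, -0.5601, 0.0378, (427, 360, 42, 20))
side (0.6596, -0.2316, 0.0473, (337, 241, 24, 27))
side (0.6676, -0.1291, 0.0476, (316, 218, 22, 24))
side (0.6665, -0.0292, 0.0476, (294, 200, 20, 21))
tcp [ 0.6748 -0.0065  0.2107] tooly yaw 142.4 delta tool cm [ 0.03 -0.69 18.88] roll 0.1
```

View pics/w15.png

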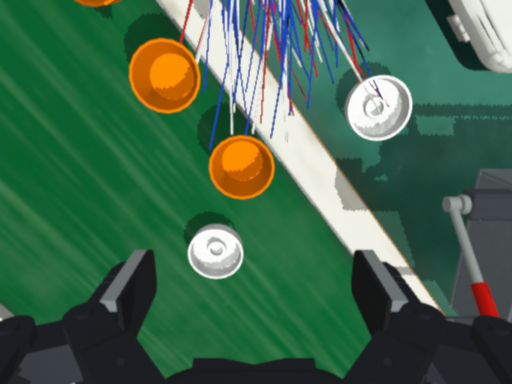

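Call:
apply_moves(
  commands="0 -0.35 3.5 0 8.5;0 -0.34 3.5 0 8.5;0 0 3.5 0 8.5;0 0 3.5 0 8.5;0 0 3 0 8.5;0 0 1.6 0 8.5;0 0 0 0 8.5;0 0 0 0 8.5",
)

```text
time: 20.6
tcp_pos: [0.6798, -0.0106, 0.023]
orientation: [0.001, -0.442, 0.897, -0.0]
force: [0.7, 0.2, 0.7]
opening: 0.0846
```

Run:
```python
from h import *
w=cam('wrist','w16')
s=r.state();print(s['time'],s['force'],s['opening'])
for q in rim(w): print(q)
go([.6813,-.0114,.020],142.3)
```

```text
20.65 [ 1.06707533  0.81226281 -0.92915492] 0.08508558297422066
(0.6794, -0.014, 0.0315, (178, 198, 144, 135))
(0.6823, -0.1133, 0.0299, (0, 0, 153, 158))
tcp [ 0.6809 -0.0107  0.0243] tooly yaw 142.5 delta tool cm [ 0.03 -0.08  0.43] roll 0.2
```

View pics/w16.png

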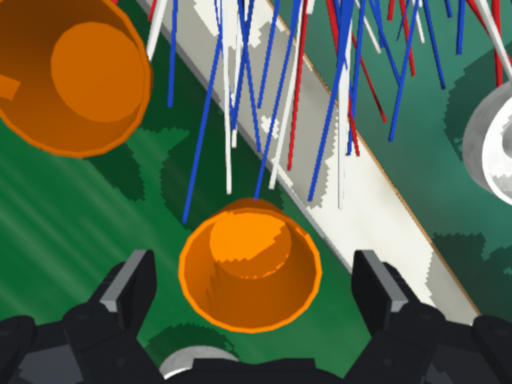

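Call:
apply_moves(
  commands="0 0 0.4 0 8.5;0 0 0 0 7;0 0 0 0 5.8;0 0 0 0 5.8;0 0 0 0 5.8;0 0 0 0 5.8;0 0 0 0 5.8;0 0 0 0 5.8",
  squeeze=20,
)

```text
time: 21.32
tcp_pos: [0.6797, -0.0102, 0.0194]
orientation: [0.001, -0.442, 0.897, -0.001]
force: [-1.0, -0.1, 5.5]
opening: 0.0591
```

Run:
```python
from h import *
w=cam('wrist','w17')
s=r.state();print(s['time'],s['force'],s['opening'],s['tcp_pos'])
```

```text
21.3667 [-1.6411881  -0.72543013  4.87957229] 0.05890697882705049 [ 0.67969679 -0.01019836  0.01938425]
```

View pics/w17.png

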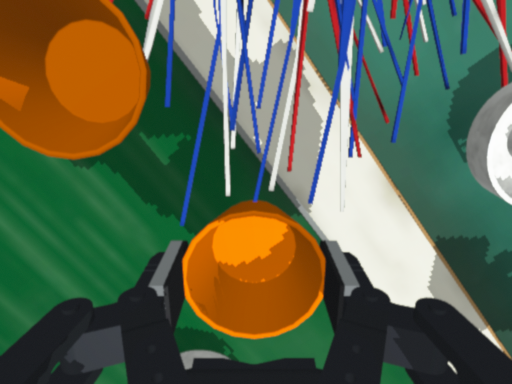

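Call:
apply_moves(
  commands="0 0 -0.5 0 5.6;0 0 -1 0 5.6;0 0 -2 0 5.6;0 0 -2.5 0 5.6;0 0 0 0 5.6;0 0 0 0 5.6",
)

```text
time: 21.87
tcp_pos: [0.6806, -0.0103, 0.0804]
orientation: [0.002, -0.442, 0.897, -0.001]
force: [-0.1, 0.3, -0.0]
opening: 0.0586
```

Run:
```python
from h import *
w=cam('wrist','w18');cam('side','d18')
s=r.state();print(s['time'],s['force'],s['opening'],s['tcp_pos'])
go(cab(-40,0,150),142.3)
A=cv2.imread('pics/d18.png')[110:290,200:400];cv2.imwrite('pics/d18z.png',cv2.resize(A,None,fx=3,fy=3,interpolation=cv2.INTER_CUBIC))
```

```text
21.9667 [ 0.42873676  0.70274983 -0.3027996 ] 0.059014599197277744 [ 0.67842827 -0.01004277  0.07762885]
tcp [ 0.6784 -0.01    0.0776] tooly yaw 142.5 delta tool cm [-5.92 33.53 -7.23] roll 0.2
```

View pics/w18.png

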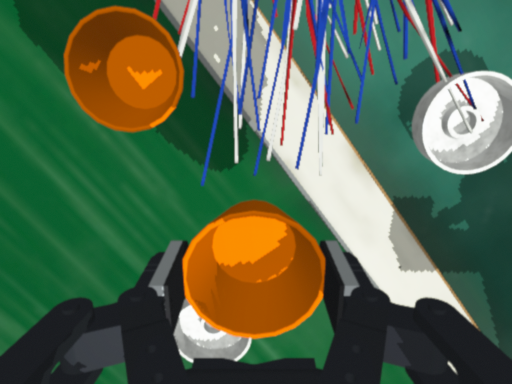

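View pics/d18z.png

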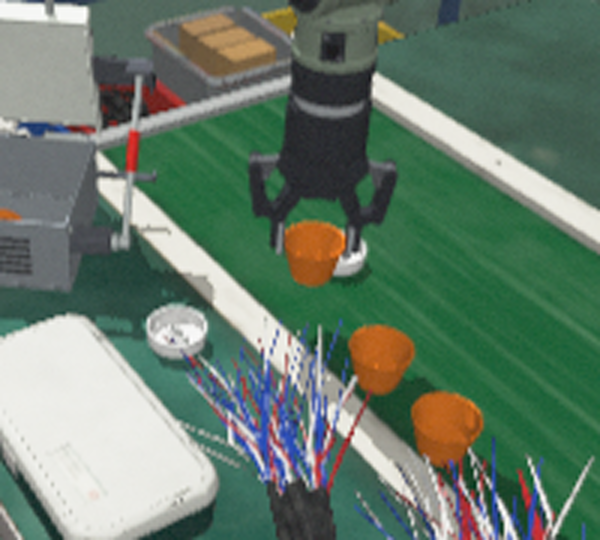

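Call:
apply_moves(
  commands="0 0 -2 0 5.6;0 0 -3.5 0 5.6;0 0 -3.5 0 5.6;0 0 -3.5 0 5.6;0 0 -3 0 5.6;0 0 -1.5 0 5.6;0 2 0 0 5.6;0 3.3 0 0 5.6;0 3.5 0 0 5.6;0 3.5 0 0 5.6;0 3.5 0 0 5.6;0 3.5 0 0 5.6",
)

```text
time: 22.97
tcp_pos: [0.5233, 0.1081, 0.2462]
orientation: [-0.001, -0.442, 0.897, 0.001]
force: [0.7, 0.7, 0.8]
opening: 0.0586
```

Call:
apply_moves(
  commands="0 3.5 0 0 5.6;0 3.5 0 0 5.6;0 3.5 0 0 5.6;-0.5 2.5 0 0 5.6;-1.5 1 0 0 5.6;-2 0 0 0 5.6;-1.5 0 0 0 5.6;-0.4 0 0 0 5.6;0 0 0 0 5.6;0 0 0 0 5.6",
)

```text
time: 23.8
tcp_pos: [0.4496, 0.2389, 0.2467]
orientation: [-0.001, -0.442, 0.897, -0.0]
force: [-0.7, -0.2, -1.2]
opening: 0.0587
```

Run:
```python
from h import *
w=cam('wrist','w19');c=cam('scene','s19')
s=r.state();print(s['time'],s['force'],s['opening'],s['joint_pos'].round(2))
print(proj(w,[cab(-40,0,46)]))
go(cab(-40,0,150),142.3)
```

```text
23.9 [-0.16689129 -0.55153215 -0.50557969] 0.05874828523083787 [ 0.34  0.24 -0.27  1.06 -0.   -0.57]
[[255.51670727 158.2976681 ]]
tcp [0.4497 0.2386 0.2471] tooly yaw 142.5 delta tool cm [-0.13  0.24  9.71] roll 0.2
```

View pics/w19.png

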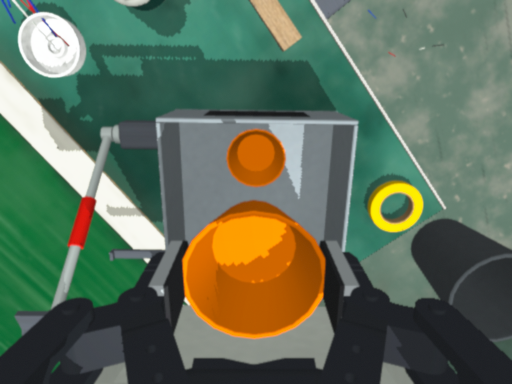

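View pics/s19.png

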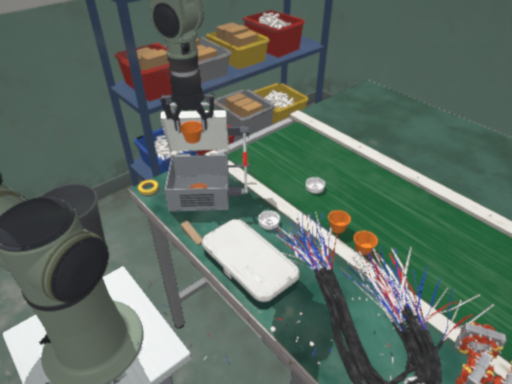

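Run:
```python
from h import *
w=cam('wrist')
for q in rim(w,.046): print(q)
print(cab(-40,0,46))
q=[x for x in rim(w,.046) if .02<x[2]<.04 and abs(x[0]-.4485)<.03][0]
go([q[0],q[1],.15],142.3)
```

```text
(0.5341, 0.3472, 0.0906, (181, 200, 145, 139))
(0.4485, 0.2411, 0.0304, (227, 129, 59, 58))
[0.44853892 0.24105106 0.046     ]
tcp [0.4499 0.2386 0.2473] tooly yaw 142.4 delta tool cm [-0.12  0.26  9.73] roll 0.1
```

Call:
apply_moves(
  commands="-0.12 0.25 1 0 5.6;0 0 3 0 5.6;0 0 3.5 0 5.6;0 0 3.5 0 5.6;0 0 3.5 0 5.6;0 0 2.5 0 5.6;0 0 1 0 5.6;0 0 0 0 5.6;0 0 0 0 5.6",
)

```text
time: 24.7
tcp_pos: [0.4492, 0.2418, 0.0679]
orientation: [-0.0, -0.442, 0.897, 0.0]
force: [-0.1, -0.1, 1.1]
opening: 0.0586
```

Run:
```python
from h import *
w=cam('wrist','w20')
s=r.state();print(s['time'],s['force'],s['opening'],s['joint_pos'].round(2))
go(cab(-40,0,37),142.3)
```

```text
24.75 [-0.17202934  0.54122068  0.32973702] 0.05885567714814165 [ 0.35  0.43 -0.51  0.63  0.   -0.57]
tcp [0.4502 0.2422 0.0687] tooly yaw 142.5 delta tool cm [0.2  0.06 3.17] roll 0.2
```

View pics/w20.png

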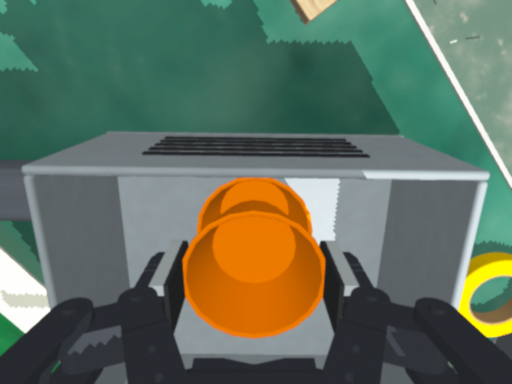

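Call:
apply_moves(
  commands="0.1 0.05 0.8 0 5.6;0 0 0.8 0 5.6;0 0 0.8 0 5.6;0 0 0.4 0 5.6;0 0 0 0 5.6;0 0 0 0 5.6",
)

```text
time: 25.25
tcp_pos: [0.4475, 0.2401, 0.041]
orientation: [-0.001, -0.442, 0.897, -0.001]
force: [-6.5, -5.8, 20.7]
opening: 0.0585
```

Run:
```python
from h import *
w=cam('wrist','w21')
s=r.state();print(s['time'],s['force'],s['opening'])
go(cab(-40,0,37),142.3)
```

```text
25.3 [-6.77584351 -7.02036505 19.91870003] 0.058786526234415284
tcp [0.4475 0.2401 0.041 ] tooly yaw 142.5 delta tool cm [-0.14 -0.03  0.4 ] roll 0.2
```

View pics/w21.png

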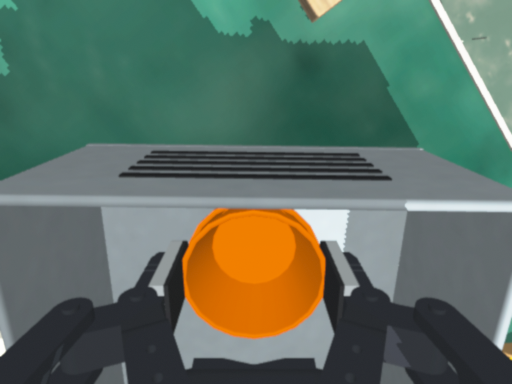

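Call:
apply_moves(
  commands="0.1 0 -0.2 0 5.6;0 0 0 0 5.6;0 0 0 0 6.5;0 0 0 0 7.2;0 0 0 0 8;0 0 0 0 8.4;0 0 0 0 8.4;0 0 -2 0 8.4;0 0 -3 0 8.4;0 0 -3 0 8.4;0 0 -3.5 0 8.4;0 0 0 0 8.4",
)

```text
time: 26.3
tcp_pos: [0.4514, 0.2421, 0.1626]
orientation: [0.005, -0.442, 0.897, -0.0]
force: [1.4, 0.0, 0.1]
opening: 0.0839
```

Run:
```python
from h import *
w=cam('wrist','w22')
s=r.state();print(s['time'],s['force'],s['opening'])
for q in rim(w,.059): print(q)
go(cab(-40,0,37),142.3)
```

```text
26.35 [-0.24477657 -0.50749369 -0.08177804] 0.0840690763311377
(0.4473, 0.2408, 0.032, (216, 138, 81, 82))
tcp [0.4503 0.2417 0.1601] tooly yaw 142.5 delta tool cm [ 0.24  0.15 12.3 ] roll 0.2
```

View pics/w22.png

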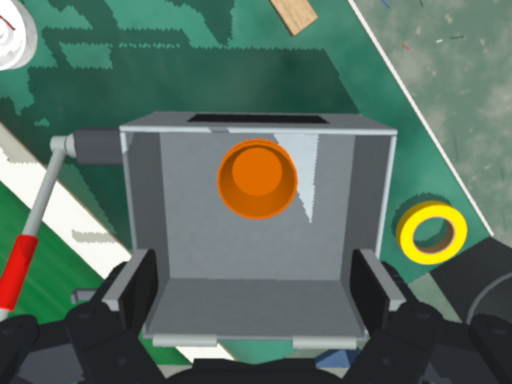

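Call:
apply_moves(
  commands="0.24 0.15 0 0 4;0 0 0 0 1;0 0 0 0 0;0 0 0 0 0;0 0 3 0 0;0 0 3 0 0;0 0 3 0 0;0 0 2 0 0;0 0 0.5 0 0;0 0 0 0 0;0 0 0 0 0",
)

```text
time: 27.27
tcp_pos: [0.4451, 0.2397, 0.0418]
orientation: [-0.0, -0.442, 0.897, 0.0]
force: [-0.6, -0.4, -0.5]
opening: 0.0001
```

Run:
```python
from h import *
w=cam('wrist','w23')
s=r.state();print(s['time'],s['force'],s['opening'])
go(cab(-40,0,30),142.3)
```

```text
27.3167 [0.1298023  0.70476779 0.57535298] 0.00026439151611301907
tcp [0.4458 0.24   0.0425] tooly yaw 142.5 delta tool cm [-0.25 -0.15  1.25] roll 0.2
```

View pics/w23.png

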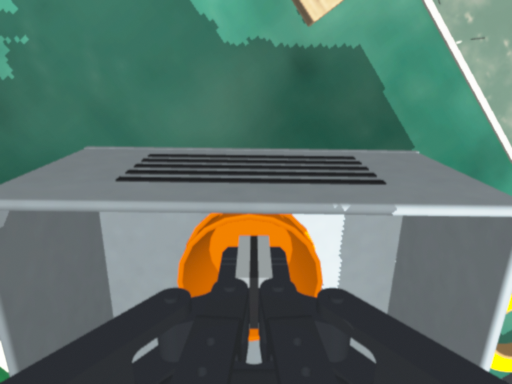

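Call:
apply_moves(
  commands="-0.22 -0.12 0 0 0;0 0 0.3 0 0;0 0 0.3 0 0;0 0 0.2 0 0;0 0 0 0 0;0 0 0 0 0;0 0 0 0 0;0 0 0 0 0",
)

```text
time: 27.98
tcp_pos: [0.4473, 0.2406, 0.0336]
orientation: [0.0, -0.442, 0.897, -0.0]
force: [0.2, -0.2, 0.1]
opening: -0.0002
```

Call:
apply_moves(
  commands="0 0 0.3 0 0;0 0 0.2 0 0;0 0 0.2 0 0;0 0 0 0 0;0 0 0 0 0;0 0 0 0 0;0 0 0 0 0",
)

```text
time: 28.57
tcp_pos: [0.448, 0.2409, 0.03]
orientation: [0.001, -0.442, 0.897, -0.0]
force: [-9.1, -3.4, 37.3]
opening: 0.0
```

Call:
apply_moves(
  commands="0 0 -0.5 0 0;0 0 -2.5 0 0;0 0 -4 0 0;0 0 -4 0 0;0 0 -4 0 0;0 0 -4 0 0;0 0 -3 0 0;0 0 0 0 0;0 0 0 0 0;0 0 0 0 4;0 0 0 0 8.5;0 0 0 0 8.5",
)

```text
time: 29.57
tcp_pos: [0.4462, 0.2403, 0.2448]
orientation: [-0.002, -0.442, 0.897, 0.0]
force: [0.2, 0.3, -0.9]
opening: 0.036
```

Run:
```python
from h import *
w=cam('wrist','w24');c=cam('scene','s24');d=cam('side')
for q in rim(w,.059): print(q)
C=[a for a in cups(c)];D=[a for a in cups(d)]
print([(a[0].tolist()) for a in C],[(a[0].tolist()) for a in D])
go([.681,-.115,.2],142.3)
```

```text
(0.4473, 0.2409, 0.0315, (222, 130, 61, 63))
[[329, 211, 21, 22, 354], [354, 231, 23, 24, 389]] [[189, 177, 18, 6, 78], [316, 218, 22, 23, 367], [337, 241, 24, 25, 431]]
tcp [0.4467 0.2405 0.2455] tooly yaw 142.5 delta tool cm [ 13.93 -40.23   4.53] roll 0.2
```

View pics/w24.png

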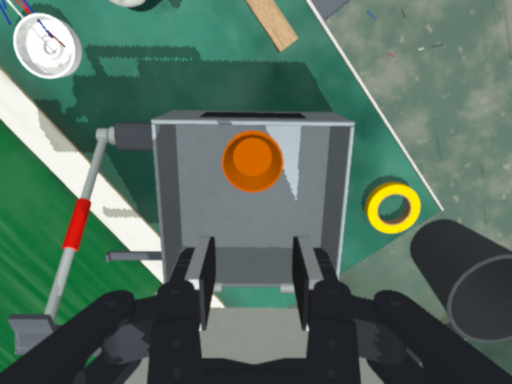

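View pics/s24.png

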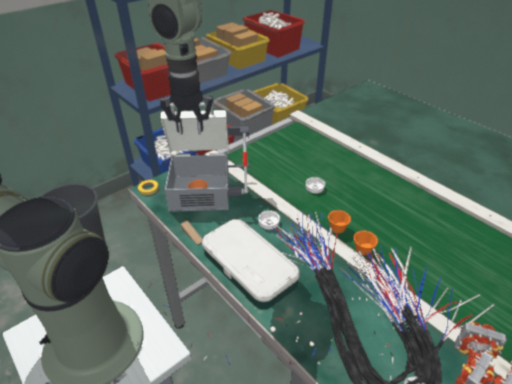

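Call:
apply_moves(
  commands="1.27 -3.65 0 0 8.5;1.27 -3.65 0 0 8.5;1.27 -3.65 0 0 8.5;1.27 -3.65 0 0 8.5;1.27 -3.65 0 0 8.5;1.27 -3.65 0 0 8.5;1.27 -3.65 0 0 8.5;1.27 -3.65 0 0 8.5;1.27 -3.65 0 0 8.5;1.27 -3.65 0 0 8.5;1.3 -3.7 1.5 0 8.5;0 0 3 0 8.5",
)

```text
time: 30.72
tcp_pos: [0.6865, -0.1226, 0.2039]
orientation: [0.003, -0.44, 0.898, -0.004]
force: [-0.9, 0.4, 0.8]
opening: 0.0847
```

Call:
apply_moves(
  commands="0 0 0 0 8.5;0 0 0 0 8.5;0 0 0 0 8.5",
)

```text
time: 30.97
tcp_pos: [0.6804, -0.114, 0.2022]
orientation: [-0.0, -0.443, 0.897, 0.0]
force: [-0.3, 0.7, 1.6]
opening: 0.0852
```

Run:
```python
from h import *
w=cam('wrist','w25')
s=r.state();print(s['time'],s['force'],s['joint_pos'].round(2))
R=rim(w)
for q in R: print(q)
q=min(R,key=lambda q:np.hypot(q[0]-.682,q[1]+.1157))
go([q[0],q[1],.020],142.3)
```

```text
31.0167 [0.60254463 0.58966606 0.58887082] [-0.27  0.61  0.19  1.15  0.   -1.19]
(0.6828, -0.1178, 0.032, (216, 131, 67, 68))
(0.6717, -0.2172, 0.0335, (151, 23, 73, 84))
tcp [ 0.681  -0.1139  0.2033] tooly yaw 142.6 delta tool cm [ 0.21 -0.36 18.33] roll 0.3
```

View pics/w25.png

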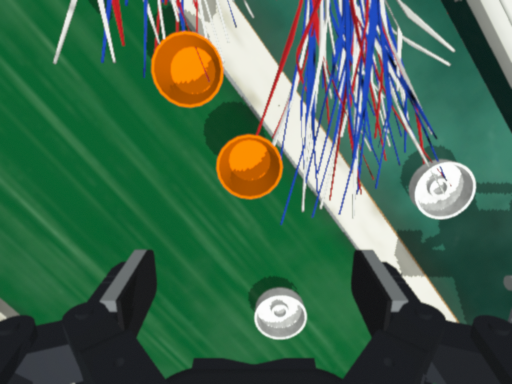

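Call:
apply_moves(
  commands="0.1 -0.2 0 7 8.5;0 0 0 7 8.5;0 0 0 7 8.5;0 0 0 7 8.5;0 0 0 7 8.5;0 0 0 7 8.5;0 0 0 7 8.5;0 0 0 7 8.5;0 0 0 7 8.5;0 0 0 7 8.5;0 0 0 0 8.5;0 0 0 0 8.5",
)

```text
time: 32.02
tcp_pos: [0.6823, -0.116, 0.2037]
orientation: [0.001, 0.15, 0.989, -0.0]
force: [0.4, 0.2, -0.5]
opening: 0.085
```

Run:
```python
from h import *
w=cam('wrist','w26')
s=r.state();print(s['time'],s['force'],s['joint_pos'].round(2))
R=rim(w)
for q in R: print(q)
go([.682,-.1155,.020],72.5)
print(proj(w,[[.682,-.1155,.042]]))
```

```text
32.0667 [-0.2650335  -0.63136076  0.5541562 ] [-0.28  0.61  0.19  1.15 -0.    0.03]
(0.6719, -0.2126, 0.0318, (119, 156, 66, 61))
(0.6799, -0.1159, 0.0343, (222, 134, 67, 64))
tcp [ 0.6822 -0.1162  0.2034] tooly yaw 72.7 delta tool cm [ 0.08  0.06 18.34] roll 0.2
[[254.14166195 165.21444327]]
```

View pics/w26.png

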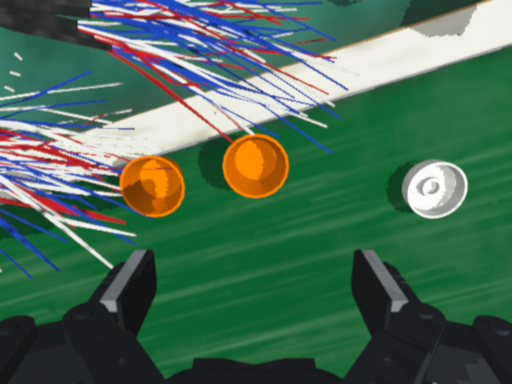

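Call:
apply_moves(
  commands="0.05 0.05 3.5 0 7.6;0 0 3.5 0 7.6;0 0 3.5 0 7.6;0 0 3.5 0 7.6;0 0 2.5 0 7.6;0 0 1 0 7.6;0 0 0 0 7.6;0 0 0 0 7.6",
)

```text
time: 32.73
tcp_pos: [0.682, -0.1162, 0.0276]
orientation: [0.0, 0.152, 0.988, -0.0]
force: [0.4, -0.5, 0.5]
opening: 0.0759
```

Run:
```python
from h import *
w=cam('wrist','w27')
s=r.state();print(s['time'],s['force'],s['opening'])
go([.682,-.1155,.020],72.5)
```

```text
32.7833 [ 0.85771191 -0.31833056  0.213581  ] 0.07618003179884676
tcp [ 0.683  -0.1166  0.0288] tooly yaw 72.6 delta tool cm [0.13 0.07 0.88] roll 0.1
```

View pics/w27.png

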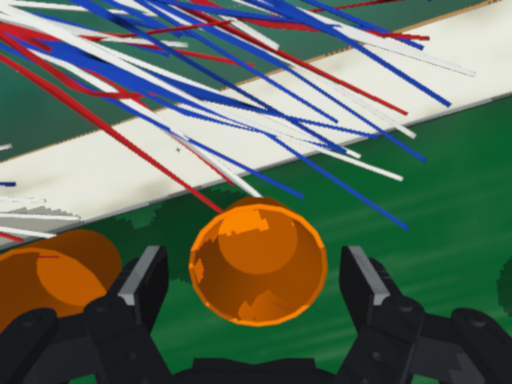

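Call:
apply_moves(
  commands="0.05 0.15 0.8 0 7.6;0 0 0 0 7.6;0 0 0 0 6.8;0 0 0 0 5.8;0 0 0 0 5.6;0 0 0 0 5.6;0 0 0 0 5.6;0 0 0 0 5.6",
)

```text
time: 33.45
tcp_pos: [0.6818, -0.1148, 0.0198]
orientation: [0.001, 0.152, 0.988, -0.0]
force: [-1.9, 1.5, 4.9]
opening: 0.0589
```

Call:
apply_moves(
  commands="0 0 -0.5 0 5.6;0 0 -1 0 5.6;0 0 -2.5 0 5.6;0 0 -3 0 5.6;0 0 -3 0 5.6;0 0 -3 0 5.6;0 0 0 0 5.6;0 0 0 0 5.6",
)

```text
time: 34.12
tcp_pos: [0.6832, -0.1152, 0.1521]
orientation: [0.003, 0.152, 0.988, -0.0]
force: [0.7, -0.0, -0.3]
opening: 0.0585
```

Run:
```python
from h import *
w=cam('wrist','w28');d=cam('side','d28')
s=r.state();print(s['time'],s['force'],s['opening'],s['tcp_pos'])
A=cv2.imread('pics/d28.png')[110:290,200:400];cv2.imwrite('pics/d28z.png',cv2.resize(A,None,fx=3,fy=3,interpolation=cv2.INTER_CUBIC))
```

```text
34.2167 [-0.1585733   0.31390271 -1.08763679] 0.058738170123712345 [ 0.68086921 -0.11460113  0.1482768 ]
```

View pics/w28.png

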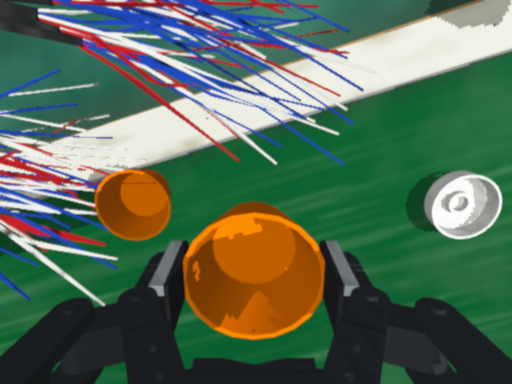

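View pics/d28z.png

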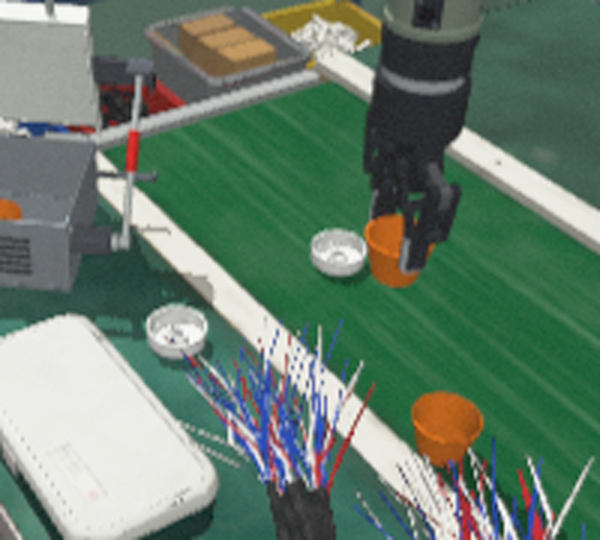

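Call:
apply_moves(
  commands="0 0 -2 -7 5.6;0 0 -2.5 -7 5.6;0 0 -2.5 -7 5.6;0 0 -2 -7 5.6;0 0 -1 -7 5.6;0 0 0 -7 5.6;0 0 0 -7 5.6;0 0 0 -7 5.6;0 0 0 -7 5.6;0 0 0 -7 5.6;0 0 0 0 5.6;0 0 0 0 5.6",
)

```text
time: 35.22
tcp_pos: [0.6806, -0.1145, 0.2469]
orientation: [-0.001, -0.441, 0.898, 0.001]
force: [0.7, 0.7, -1.0]
opening: 0.0585
```

Run:
```python
from h import *
s=r.state();print(s['time'],s['opening'])
go([*cab(-40,0,0)[:2],.25],142.3)
```

```text
35.2167 0.05854519305403995
tcp [ 0.6806 -0.1145  0.2469] tooly yaw 142.3 delta tool cm [-13.96  40.1   -0.21] roll 0.0
```

Call:
apply_moves(
  commands="-0.7 2 0 0 5.6;-1.2 3.45 0 0 5.6;-1.2 3.45 0 0 5.6;-1.2 3.45 0 0 5.6;-1.2 3.45 0 0 5.6;-1.2 3.45 0 0 5.6;-1.2 3.45 0 0 5.6;-1.2 3.45 0 0 5.6;-1.2 3.45 0 0 5.6;-1.2 3.45 0 0 5.6;-1.2 3.45 0 0 5.6;-1 2.8 0 0 5.6",
)

```text
time: 36.22
tcp_pos: [0.4509, 0.2348, 0.2483]
orientation: [-0.001, -0.441, 0.897, 0.0]
force: [0.3, -0.7, -0.2]
opening: 0.0586
```

Call:
apply_moves(
  commands="-0.26 0.7 0 0 5.6;0 0 0 0 5.6;0 0 0 0 5.6;0 0 0 0 5.6;0 0 0 0 5.6",
)

```text
time: 36.63
tcp_pos: [0.4498, 0.2385, 0.2485]
orientation: [-0.0, -0.441, 0.897, -0.0]
force: [-1.4, -1.0, -0.3]
opening: 0.0588
```

Run:
```python
from h import *
w=cam('wrist','w29')
s=r.state();print(s['time'],s['opening'],s['force'])
for q in rim(w,.059): print(q)
go([.4475,.2409,.050],142.3)
```

```text
36.6833 0.05871570471033573 [-0.11371429  0.72988928 -1.3059351 ]
(0.5314, 0.3427, 0.0873, (182, 202, 144, 138))
(0.448, 0.2403, 0.0313, (226, 129, 61, 61))
tcp [0.4498 0.2385 0.2485] tooly yaw 142.4 delta tool cm [-0.06  0.33 19.85] roll 0.1
```

View pics/w29.png

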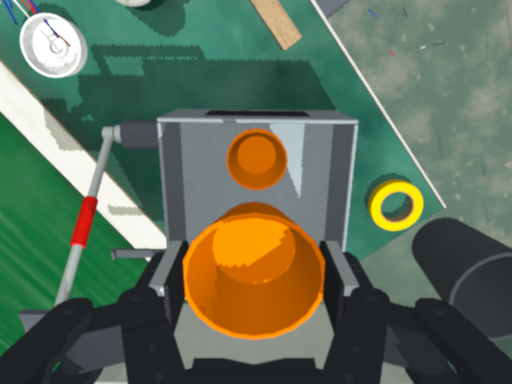

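Call:
apply_moves(
  commands="-0.07 0.3 1 0 5.6;0 0 3 0 5.6;0 0 3.5 0 5.6;0 0 3.5 0 5.6;0 0 3.5 0 5.6;0 0 1.5 0 5.6;0 0 0.6 0 5.6;0 0 0 0 5.6;0 0 0 0 5.6;0 0 0 0 5.6",
)

```text
time: 37.52
tcp_pos: [0.4484, 0.2423, 0.084]
orientation: [0.001, -0.442, 0.897, -0.0]
force: [0.0, 0.2, -0.2]
opening: 0.0583
```

Run:
```python
from h import *
s=r.state();print(s['time'],s['opening'],s['force'])
go([.4478,.2408,.050],142.3)
```

```text
37.5167 0.058320681562999174 [ 0.03016871  0.20444383 -0.18973728]
tcp [0.4484 0.2423 0.084 ] tooly yaw 142.5 delta tool cm [ 0.16 -0.04  3.4 ] roll 0.2
```

Call:
apply_moves(
  commands="0.15 0 0.8 0 5.6;0 0 0.8 0 5.6;0 0 0.7 0 5.6;0 0 0.5 0 5.6;0 0 0 0 5.6;0 0 0 0 5.6;0 0 0 0 5.6",
)

```text
time: 38.1
tcp_pos: [0.4465, 0.2403, 0.0545]
orientation: [-0.0, -0.442, 0.897, -0.001]
force: [1.6, -2.3, -0.2]
opening: 0.0585
```

Run:
```python
from h import *
s=r.state();print(s['time'],s['opening'],s['force']);w=cam('wrist','w30')
go([.4478,.2408,.050],142.3)
```

```text
38.1 0.058483832558708294 [ 1.62686541 -2.31085689 -0.21463562]
tcp [0.4465 0.2403 0.0545] tooly yaw 142.5 delta tool cm [-0.12 -0.07  0.45] roll 0.2
```

View pics/w30.png

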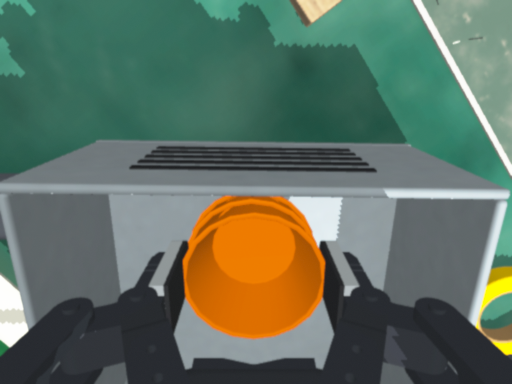

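Call:
apply_moves(
  commands="-0.1 -0.05 0.3 0 5.6;0 0 0 0 5.6;0 0 0 0 6.5;0 0 0 0 7.2;0 0 0 0 8;0 0 0 0 8.4;0 0 0 0 8.4;0 0 -2 0 8.4;0 0 -3 0 8.4;0 0 -3 0 8.4;0 0 0 0 8.4;0 0 0 0 8.4",
)

```text
time: 39.15
tcp_pos: [0.4486, 0.2419, 0.1332]
orientation: [0.002, -0.442, 0.897, -0.0]
force: [-0.1, 0.3, -0.9]
opening: 0.084
```

Call:
apply_moves(
  commands="0 0 0 0 4;0 0 0 0 1;0 0 0 0 0;0 0 0 0 0;0 0 0 0 0",
)

```text
time: 39.57
tcp_pos: [0.4467, 0.2411, 0.1309]
orientation: [-0.001, -0.442, 0.897, 0.0]
force: [-0.2, 0.0, -0.7]
opening: 0.0241
```

Run:
```python
from h import *
s=r.state();print(s['time'],s['opening'],s['force']);w=cam('wrist','w31')
for q in rim(w,.072): print(q)
go([.4478,.2408,.044],142.3)
```

```text
39.5667 0.02411505314629615 [-0.19890293  0.018195   -0.72949879]
(0.4468, 0.2391, 0.0332, (204, 154, 96, 99))
tcp [0.4468 0.2411 0.1311] tooly yaw 142.5 delta tool cm [-0.04 -0.1   8.71] roll 0.2
```

View pics/w31.png

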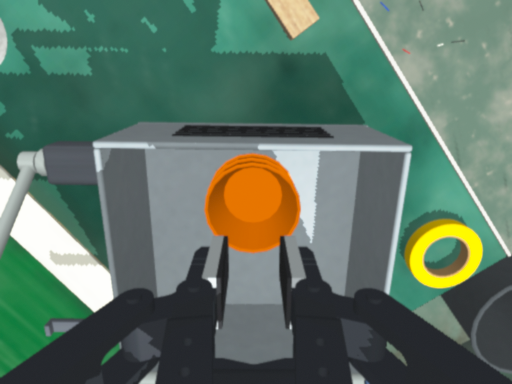

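Two nested, mouths look level in the view at (252,203). Poke to check it is seated (floor expected at z 43).

Call:
apply_moves(
  commands="0 0 0 0 0;0 0 0 0 0;0 -0.05 3 0 0;0 0 3 0 0;0 0 1.6 0 0;0 0 0.3 0 0;0 0 0 0 0;0 0 0 0 0;0 0 0 0 0;0 0 0 0 0",
)

```text
time: 40.45
tcp_pos: [0.4487, 0.2414, 0.054]
orientation: [0.001, -0.442, 0.897, -0.0]
force: [-0.8, -0.0, -0.1]
opening: 0.0003
```

Call:
apply_moves(
  commands="0 0 0.3 0 0;0 0 0.2 0 0;0 0 0.1 0 0;0 0 0 0 0;0 0 0 0 0;0 0 0 0 0",
)

```text
time: 40.95
tcp_pos: [0.4475, 0.2409, 0.0467]
orientation: [-0.0, -0.442, 0.897, -0.0]
force: [-0.2, -0.8, -0.9]
opening: 0.0002
```

Call:
apply_moves(
  commands="0 0 0.2 0 0;0 0 0.2 0 0;0 0 0.1 0 0;0 0 0 0 0;0 0 0 0 0;0 0 0 0 0",
)

```text
time: 41.45
tcp_pos: [0.4478, 0.2411, 0.0431]
orientation: [0.001, -0.442, 0.897, -0.0]
force: [-4.4, -1.4, 16.3]
opening: -0.0001
```

Call:
apply_moves(
  commands="0 0 -0.5 0 0;0 0 -2.5 0 0;0 0 -4 0 0;0 0 -4 0 0;0 0 -4 0 0;0 0 -4 0 0;0 0 -1.5 0 0;0 0 0 0 4;0 0 0 0 8.5;0 0 0 0 8.5",
)

```text
time: 42.28
tcp_pos: [0.4468, 0.2406, 0.2453]
orientation: [-0.001, -0.442, 0.897, 0.0]
force: [0.0, -0.5, -0.6]
opening: 0.0359
```

Run:
```python
from h import *
c=cam('scene','s32');d=cam('side')
print([(a[0].tolist()) for a in cups(c)],[(a[0].tolist()) for a in cups(d)])
go([.672,-.213,.2],142.3)
```

```text
[[191, 178, 14, 8, 70], [354, 231, 23, 24, 389]] [[188, 174, 19, 9, 142], [337, 241, 24, 25, 431]]
tcp [0.4464 0.2405 0.2448] tooly yaw 142.5 delta tool cm [ 22.23 -45.51   4.46] roll 0.2
```

View pics/s32.png

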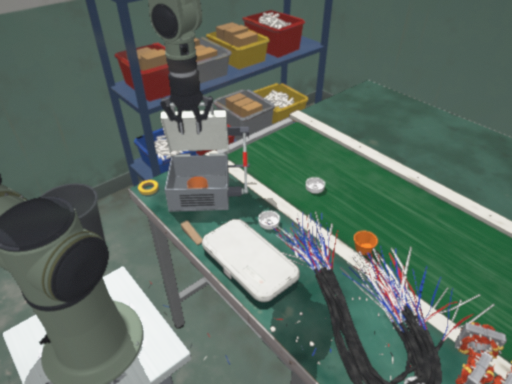

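Call:
apply_moves(
  commands="1.71 -3.5 0 0 8.5;1.71 -3.5 0 0 8.5;1.71 -3.5 0 0 8.5;1.71 -3.5 0 0 8.5;1.71 -3.5 0 0 8.5;1.71 -3.5 0 0 8.5;1.71 -3.5 0 0 8.5;1.71 -3.5 0 0 8.5;1.71 -3.5 0 0 8.5;1.71 -3.5 0 0 8.5;1.71 -3.5 0 0 8.5;1.71 -3.5 0 0 8.5",
)

```text
time: 43.38
tcp_pos: [0.6557, -0.1791, 0.2445]
orientation: [-0.001, -0.442, 0.897, 0.001]
force: [1.4, 1.3, 0.0]
opening: 0.0849
```

Call:
apply_moves(
  commands="1.71 -3.5 0 0 8.5;0 0 2 7 8.5;0 0 2 7 8.5;0 0 0 7 8.5;0 0 0 7 8.5;0 0 0 7 8.5;0 0 0 7 8.5;0 0 0 7 8.5;0 0 0 7 8.5;0 0 0 7 8.5;0 0 0 0 8.5;0 0 0 0 8.5",
)

```text
time: 44.38
tcp_pos: [0.6725, -0.2121, 0.2049]
orientation: [-0.001, 0.09, 0.996, 0.0]
force: [-0.5, -1.1, 0.5]
opening: 0.0847
```

Run:
```python
from h import *
w=cam('wrist','w33')
s=r.state();print(s['time'],s['force'],s['joint_pos'].round(2))
for q in rim(w): print(q)
go([.672,-.213,.02],80)
print(proj(w,[[.672,-.213,.042]]))
```

```text
44.4333 [ 0.37761182 -0.24559714 -0.27879107] [-0.41  0.64  0.25  1.18  0.   -0.23]
(0.6703, -0.2169, 0.0339, (214, 136, 70, 63))
tcp [ 0.6727 -0.2122  0.2053] tooly yaw 79.7 delta tool cm [ 0.02 -0.1  18.53] roll -0.3
[[252.57440893 165.87438045]]
```

View pics/w33.png

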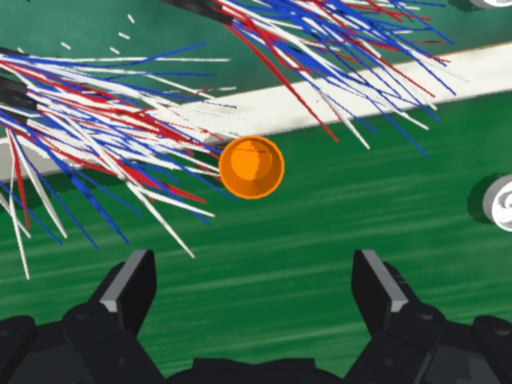

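Run:
```python
from h import *
w=cam('wrist');c=cam('scene');d=cam('side')
cv2.imwrite('pics/z33.png',cv2.resize(cv2.cvtColor(w['color'][70:230,180:340],cv2.COLOR_RGB2BGR),None,fx=4,fy=4,interpolation=cv2.INTER_CUBIC)[:600])
def edge(cc,y,z,x0=.55,x1=.70):
    # sample along world x at given y,z ; white mask
    xs=np.arange(x0,x1,.001);P=proj(cc,np.c_[xs,np.full_like(xs,y),np.full_like(xs,z)])
    v=cv2.remap(cc['color'],P[:,0].astype(np.float32).reshape(1,-1),P[:,1].astype(np.float32).reshape(1,-1),cv2.INTER_LINEAR)[0].astype(int)
    m=(v.min(1)>140); idx=np.where(m)[0]
    return (xs[idx[0]].round(3),xs[idx[-1]].round(3)) if len(idx) else None
for z in (0,.01,.02,.03,.04):
    print(z,[[edge(x,y,z) for x in (w,c,d)] for y in (-.155,-.17,-.18)])
```

```text
0 [[(np.float64(0.556), np.float64(0.651)), (np.float64(0.55), np.float64(0.649)), (np.float64(0.569), np.float64(0.647))], [(np.float64(0.55), np.float64(0.651)), (np.float64(0.563), np.float64(0.649)), (np.float64(0.56), np.float64(0.648))], [(np.float64(0.551), np.float64(0.651)), (np.float64(0.563), np.float64(0.649)), (np.float64(0.556), np.float64(0.647))]]
0.01 [[(np.float64(0.558), np.float64(0.649)), (np.float64(0.568), np.float64(0.641)), (np.float64(0.567), np.float64(0.64))], [(np.float64(0.552), np.float64(0.649)), (np.float64(0.559), np.float64(0.641)), (np.float64(0.556), np.float64(0.639))], [(np.float64(0.55), np.float64(0.65)), (np.float64(0.557), np.float64(0.641)), (np.float64(0.554), np.float64(0.64))]]
0.02 [[(np.float64(0.55), np.float64(0.648)), (np.float64(0.568), np.float64(0.633)), (np.float64(0.569), np.float64(0.627))], [(np.float64(0.553), np.float64(0.648)), (np.float64(0.554), np.float64(0.633)), (np.float64(0.555), np.float64(0.632))], [(np.float64(0.55), np.float64(0.648)), (np.float64(0.55), np.float64(0.633)), (np.float64(0.55), np.float64(0.632))]]
0.03 [[(np.float64(0.561), np.float64(0.646)), (np.float64(0.564), np.float64(0.623)), (np.float64(0.569), np.float64(0.626))], [(np.float64(0.555), np.float64(0.646)), (np.float64(0.551), np.float64(0.624)), (np.float64(0.554), np.float64(0.626))], [(np.float64(0.551), np.float64(0.647)), (np.float64(0.55), np.float64(0.624)), (np.float64(0.55), np.float64(0.624))]]
0.04 [[(np.float64(0.563), np.float64(0.645)), (np.float64(0.564), np.float64(0.617)), (np.float64(0.559), np.float64(0.619))], [(np.float64(0.557), np.float64(0.644)), (np.float64(0.55), np.float64(0.617)), (np.float64(0.555), np.float64(0.611))], [(np.float64(0.552), np.float64(0.645)), (np.float64(0.55), np.float64(0.616)), (np.float64(0.55), np.float64(0.618))]]
```

View pics/z33.png

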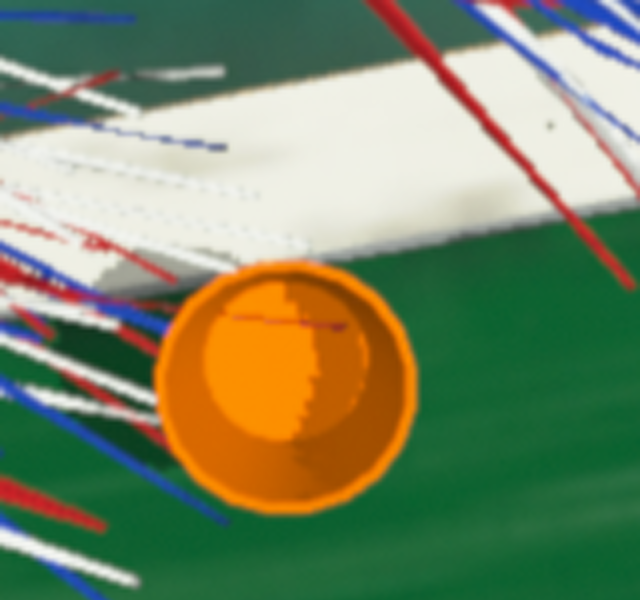

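Call:
apply_moves(
  commands="0 0 3 -7 8.5;0 0 3 -7 8.5;0 0 0 -7 8.5;0 0 0 -7 8.5;0 0 0 -7 8.5;0 0 0 -7 8.5;0 0 0 -7 8.5;0 0 0 -7 8.5;0 0 0 -6.6 8.5;0 0 0 0 8.5;0 0 0 0 8.5",
)

```text
time: 45.5
tcp_pos: [0.6732, -0.2124, 0.1467]
orientation: [-0.0, -0.438, 0.899, -0.0]
force: [0.6, -0.6, -0.3]
opening: 0.0848
```

Run:
```python
from h import *
w=cam('wrist','w34')
s=r.state();print(s['time'],s['force'],s['joint_pos'].round(2))
for q in rim(w): print(q)
go([.6725,-.2145,.02],142.3)
print(proj(w,[[.6725,-.2145,.042]]))
```

```text
45.55 [0.33825121 0.50575647 0.85633509] [-0.41  0.68  0.16  1.05 -0.   -1.32]
(0.6721, -0.2198, 0.0338, (211, 134, 80, 85))
tcp [ 0.6732 -0.2124  0.1467] tooly yaw 142.0 delta tool cm [ 0.21 -0.07 12.67] roll -0.3
[[252.67085404 182.63674534]]
```

View pics/w34.png

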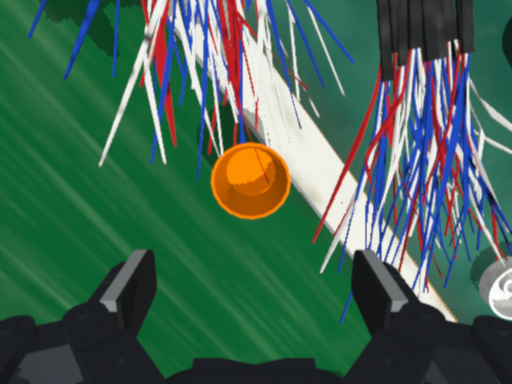

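Call:
apply_moves(
  commands="0.3 -0.2 3 0 8.5;0 0 3.5 0 8.5;0 0 3 0 8.5;0 0 2.2 0 8.5;0 0 0.6 0 7.6;0 0 0 0 7.6;0 0 0 0 7.6;0 0 0 0 7.6",
)

```text
time: 46.22
tcp_pos: [0.6745, -0.2167, 0.0259]
orientation: [0.001, -0.439, 0.899, -0.001]
force: [-0.2, -0.6, 0.5]
opening: 0.0757
```

Run:
```python
from h import *
w=cam('wrist','w35')
s=r.state();print(s['time'],s['force'],s['opening'])
go([.6725,-.2145,.02],142.3)
```

```text
46.2667 [ 0.50699334  0.14811608 -0.80716775] 0.07608486649362893
tcp [ 0.6746 -0.2167  0.0261] tooly yaw 142.1 delta tool cm [-0.04  0.3   0.61] roll -0.2
```

View pics/w35.png

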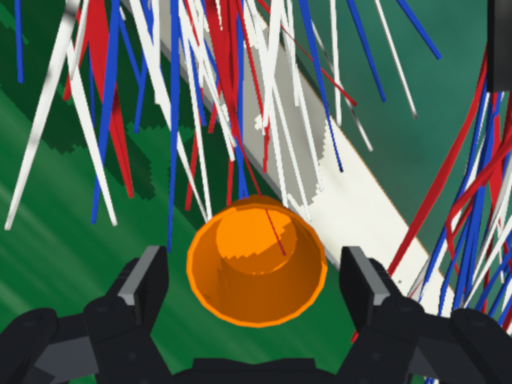

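Call:
apply_moves(
  commands="0 0.15 0.6 0 7.6;0 0 0 0 7.6;0 0 0 0 6.8;0 0 0 0 5.8;0 0 0 0 5.6;0 0 0 0 5.6;0 0 0 0 5.6;0 0 0 0 5.6",
)

```text
time: 46.93
tcp_pos: [0.672, -0.2151, 0.0184]
orientation: [0.0, -0.439, 0.898, -0.0]
force: [-1.5, 0.1, 5.4]
opening: 0.0587
```

Call:
apply_moves(
  commands="0 0 -0.5 0 5.6;0 0 -1 0 5.6;0 0 -2.5 0 5.6;0 0 -3.5 0 5.6;0 0 -3.5 0 5.6;0 0 -3.5 0 5.6;0 0 -3.5 0 5.6;0 0 -3.5 0 5.6;0 0 -1.5 0 5.6;0 0 0 0 5.6;0 0 0 0 5.6;0 0 0 0 5.6",
)

```text
time: 47.93
tcp_pos: [0.6712, -0.2148, 0.2465]
orientation: [-0.001, -0.439, 0.898, 0.001]
force: [-0.5, 0.4, -2.1]
opening: 0.0585
```

Run:
```python
from h import *
w=cam('wrist','w36')
s=r.state();print(s['time'],s['force'],s['opening'])
go([*cab(-40,0,0)[:2],.25],142.3)
```

```text
47.9833 [-0.3646805   0.26663519 -0.58549158] 0.05847160074291288
tcp [ 0.6709 -0.2147  0.2458] tooly yaw 142.1 delta tool cm [-22.3   45.54  -0.3 ] roll -0.2
```

View pics/w36.png

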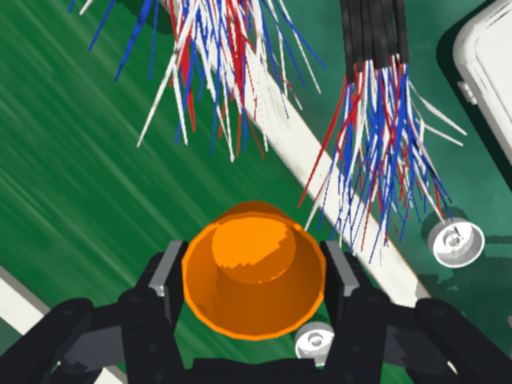

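Call:
apply_moves(
  commands="-0.8 1.7 0 -0.2 5.6;-1.65 3.35 0 0 5.6;-1.65 3.35 0 0 5.6;-1.65 3.35 0 0 5.6;-1.65 3.35 0 0 5.6;-1.65 3.35 0 0 5.6;-1.65 3.35 0 0 5.6;-1.65 3.35 0 0 5.6;-1.65 3.35 0 0 5.6;-1.65 3.35 0 0 5.6;-1.65 3.35 0 0 5.6;-1.65 3.35 0 0 5.6",
)

```text
time: 48.98
tcp_pos: [0.4805, 0.1718, 0.2461]
orientation: [-0.001, -0.441, 0.898, 0.0]
force: [1.3, 0.4, 0.4]
opening: 0.0589
```

Call:
apply_moves(
  commands="-1.65 3.35 0 0 5.6;-1.4 3 0 0 5.6;-0.3 0.6 0 0 5.6;0 0 0 0 5.6;0 0 0 0 5.6;0 0 0 0 5.6;0 0 0 0 5.6",
)

```text
time: 49.57
tcp_pos: [0.4487, 0.2384, 0.2473]
orientation: [-0.0, -0.44, 0.898, -0.0]
force: [0.4, 0.1, -0.4]
opening: 0.0588
```

Run:
```python
from h import *
w=cam('wrist','w37')
s=r.state();print(s['time'],s['opening'],s['force'])
for q in rim(w,.072): print(q)
go([.4478,.2408,.063],142.3)
```

```text
49.6167 0.05905009726411884 [-0.31266636 -1.43811366 -0.1828646 ]
(0.5231, 0.3368, 0.0847, (181, 201, 146, 140))
(0.4475, 0.2397, 0.0324, (225, 130, 63, 66))
tcp [0.4488 0.2385 0.2474] tooly yaw 142.2 delta tool cm [-0.14  0.22 18.44] roll -0.1
```

View pics/w37.png

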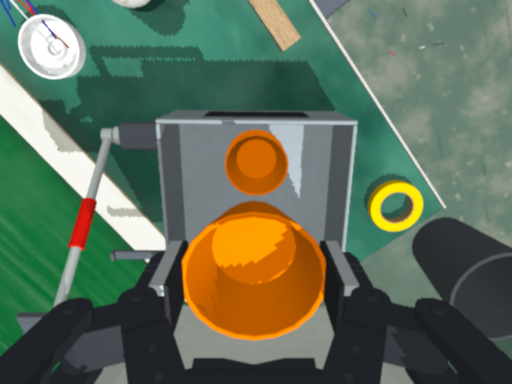

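Call:
apply_moves(
  commands="-0.12 0.2 1 0 5.6;0 0 3 0 5.6;0 0 3.5 0 5.6;0 0 3.5 0 5.6;0 0 2.5 0 5.6;0 0 1.5 0 5.6;0 0 0 0 5.6;0 0 0 0 5.6;0 0 0 0 5.6;0 0 0 0 5.6",
)

```text
time: 50.45
tcp_pos: [0.4486, 0.2421, 0.099]
orientation: [0.001, -0.441, 0.898, -0.0]
force: [0.6, 0.2, 0.3]
opening: 0.0588
```

Run:
```python
from h import *
s=r.state();print(s['time'],s['opening'],s['force'])
go([.4478,.2408,.063],142.3)
```

```text
50.45 0.058770025740906624 [0.61239406 0.20344526 0.26322676]
tcp [0.4486 0.2421 0.099 ] tooly yaw 142.3 delta tool cm [ 0.16 -0.01  3.6 ] roll -0.0
```

Call:
apply_moves(
  commands="0.1 0 0.8 0 5.6;0 0 0.8 0 5.6;0 0 0.8 0 5.6;0 0 0.6 0 5.6;0 0 0 0 5.6;0 0 0 0 5.6;0 0 0 0 5.6",
)

```text
time: 51.03
tcp_pos: [0.4465, 0.2409, 0.0673]
orientation: [-0.0, -0.441, 0.898, 0.0]
force: [0.3, 0.2, -0.3]
opening: 0.0588
```

Run:
```python
from h import *
s=r.state();print(s['time'],s['opening'],s['force']);w=cam('wrist','w38')
go([.4478,.2408,.063],142.3)
```

```text
51.0333 0.058835431419694294 [ 0.33034064  0.20435484 -0.33152847]
tcp [0.4464 0.241  0.0674] tooly yaw 142.3 delta tool cm [-0.07 -0.12  0.44] roll -0.0
```

View pics/w38.png

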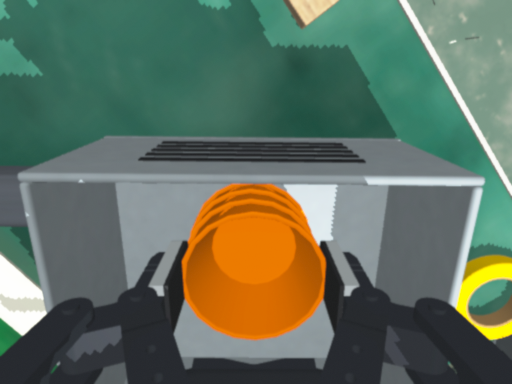

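Call:
apply_moves(
  commands="-0.05 -0.1 0.3 0 5.6;0 0 0 0 5.6;0 0 0 0 6.5;0 0 0 0 7.2;0 0 0 0 8;0 0 0 0 8.4;0 0 0 0 8.4;0 0 -2 0 8.4;0 0 -3 0 8.4;0 0 -3 0 8.4;0 0 0 0 8.4;0 0 0 0 8.4",
)

```text
time: 52.08
tcp_pos: [0.4493, 0.2414, 0.1462]
orientation: [0.002, -0.441, 0.898, -0.0]
force: [0.3, 0.4, -0.8]
opening: 0.0838
```

Call:
apply_moves(
  commands="0 0 0 0 4;0 0 0 0 1;0 0 0 0 0;0 0 0 0 0;0 0 0 0 0;0 0 0 0 0;0 0 0 0 0",
)

```text
time: 52.67
tcp_pos: [0.4477, 0.2408, 0.1444]
orientation: [-0.0, -0.441, 0.898, 0.0]
force: [0.1, 0.3, 0.6]
opening: 0.0
```

Run:
```python
from h import *
s=r.state();print(s['time'],s['opening'],s['force']);w=cam('wrist','w39')
for q in rim(w,.085): print(q)
go([.4478,.2408,.057],142.3)
```

```text
52.6667 3.162454212363408e-05 [0.05890682 0.32627198 0.58789804]
(0.446, 0.2382, 0.0344, (206, 149, 95, 99))
tcp [0.4477 0.2408 0.1445] tooly yaw 142.3 delta tool cm [-0.01 -0.    8.75] roll -0.0
```

View pics/w39.png

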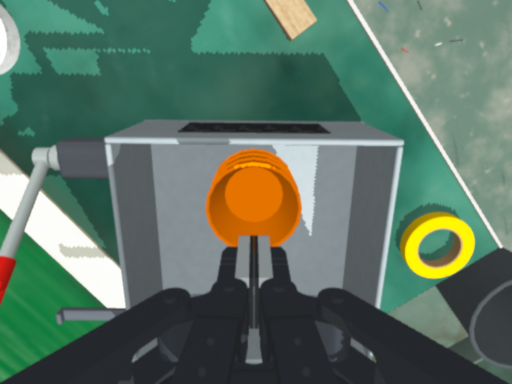

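Poke to seat (expect floor at z 56).

Call:
apply_moves(
  commands="0 0 3 0 0;0 0 3 0 0;0 0 1.5 0 0;0 0 0.5 0 0;0 0 0 0 0;0 0 0 0 0;0 0 0 0 0;0 0 0 0 0",
)

```text
time: 53.38
tcp_pos: [0.449, 0.2412, 0.066]
orientation: [0.001, -0.441, 0.898, -0.0]
force: [0.6, 0.2, -0.1]
opening: 0.0003
```

Call:
apply_moves(
  commands="0 0 0.2 0 0;0 0 0.2 0 0;0 0 0.1 0 0;0 0 0.1 0 0;0 0 0 0 0;0 0 0 0 0;0 0 0 0 0",
)

```text
time: 53.97
tcp_pos: [0.4478, 0.2408, 0.0587]
orientation: [-0.0, -0.441, 0.898, -0.0]
force: [0.4, 0.5, -0.3]
opening: -0.0005
```

Call:
apply_moves(
  commands="0 0 0.2 0 0;0 0 0.2 0 0;0 0 0 0 0;0 0 0 0 0;0 0 0 0 0;0 0 0 0 0",
)

```text
time: 54.47
tcp_pos: [0.4482, 0.2409, 0.0561]
orientation: [0.001, -0.441, 0.898, -0.0]
force: [-3.8, -1.5, 14.9]
opening: 0.0002
```

Call:
apply_moves(
  commands="0 0 -0.5 0 0;0 0 -3 0 0;0 0 -4 0 0;0 0 -4 0 0;0 0 -4 0 0;0 0 -4 0 0;0 0 -4 0 0;0 0 -4 0 3;0 0 -3 0 3;0 0 0 7 3;0 0 0 7 3;0 0 0 7 3",
)

```text
time: 55.47
tcp_pos: [0.4481, 0.2409, 0.3604]
orientation: [0.001, -0.267, 0.964, 0.0]
force: [0.7, 0.8, 0.0]
opening: 0.0298
```

Call:
apply_moves(
  commands="0 0 0 7 3;0 0 0 7 3;0 0 0 7 3;0 0 0 7 3;0 0 0 7 3;0 0 0 7 3;0 0 0 7 3;0 0 0 7 3;0 0 0 7 3;0 0 0 6 3;0 0 0 0 3;0 0 0 0 3",
)

```text
time: 56.47
tcp_pos: [0.4477, 0.2408, 0.3595]
orientation: [-0.0, 0.322, 0.947, -0.0]
force: [-0.8, 0.5, -0.3]
opening: 0.03
```

Run:
```python
from h import *
s=r.state();print(s['time'],s['opening'],s['force']);w=cam('wrist','w40');c=cam('scene','s40')
for q in rim(w,.085): print(q)
print(proj(w,[handle(1.285)]))
go(handle(1.285)-[0,0,.016],52.3)
```

```text
56.4667 0.029954663080639172 [-0.79180327  0.47064573 -0.32618811]
(0.4474, 0.2433, 0.0324, (230, 115, 50, 53))
[[372.23704432 202.68322672]]
tcp [0.4478 0.2408 0.3596] tooly yaw 52.4 delta tool cm [-0.06  7.82  8.46] roll 0.1
```

View pics/w40.png

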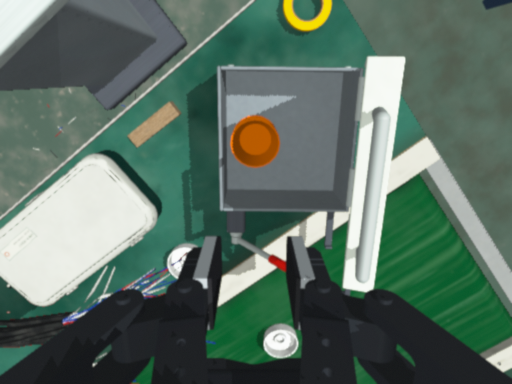

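View pics/s40.png

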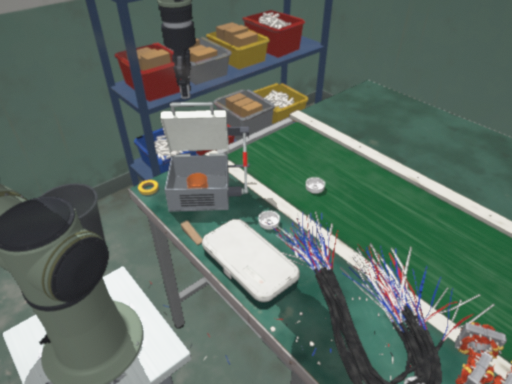

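Call:
apply_moves(
  commands="0 2.6 0 0 3;0 2.6 0 0 3;0 2.6 0 0 3;0 0 0 0 3;0 0 0 0 3;0 0 3 0 3;0 0 3 0 3;0 0 2.3 0 3;0 0 0 0 3;0 0 0 0 3",
)

```text
time: 57.4
tcp_pos: [0.4943, 0.3015, 0.2764]
orientation: [-0.001, 0.323, 0.946, -0.001]
force: [0.6, -0.2, 1.6]
opening: 0.0296
```

Run:
```python
from h import *
s=r.state();print(s['time'],s['opening'],s['force']);w=cam('wrist','w41')
go(handle(1.285)-[0,0,.016],52.3)
p,R=tool();ths=np.r_[np.linspace(1.285,1.785,11)];H=[handle(t) for t in ths]
for a,b,t in zip(H[:-1],H[1:],ths[1:]): print(round(t,3),(R.T@(b-a)*100).round(2))
```

```text
57.4 0.02958958793976678 [ 0.56929775 -0.17659755  1.62449945]
tcp [0.4954 0.3021 0.2779] tooly yaw 52.3 delta tool cm [-0.03  0.05  0.3 ] roll 0.0
1.335 [-0.    1.04 -0.21]
1.385 [-0.    1.04 -0.16]
1.435 [-0.    1.05 -0.11]
1.485 [-0.    1.06 -0.05]
1.535 [-0.    1.06 -0.  ]
1.585 [-0.    1.06  0.05]
1.635 [-0.    1.05  0.1 ]
1.685 [0.   1.05 0.16]
1.735 [0.   1.04 0.21]
1.785 [0.   1.02 0.26]
```

View pics/w41.png

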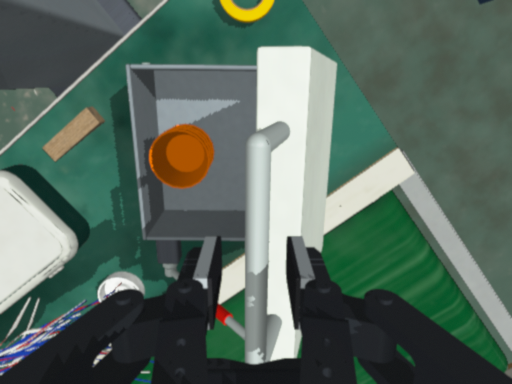

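Call:
apply_moves(
  commands="0 0 0.2 0 2;0 0 0 0 0.5;0 0 0 0 0.5;0 0 0 0 0.5;0 0 0 0 0.5;0 0 0 0 0.5;0 1.04 -0.21 0 0.5;0 1.04 -0.16 0 0.5;0 1.05 -0.11 0 0.5;0 1.06 -0.05 0 0.5;0 0 0 0 0.5",
  squeeze=25,
)

```text
time: 58.37
tcp_pos: [0.5232, 0.3368, 0.2812]
orientation: [0.002, 0.323, 0.946, 0.001]
force: [2.0, -0.8, 4.8]
opening: 0.0086
```

Call:
apply_moves(
  commands="0 1.06 0 0 0.5;0 1.06 0.05 0 0.5;0 1.05 0.1 0 0.5;0 1.05 0.16 0 0.5;0 1 0.21 0 0.5;0 0.4 0.1 0 0.5;0 0 0 0 0.5;0 0 0 0 0.5",
)

```text
time: 59.03
tcp_pos: [0.5568, 0.3796, 0.2742]
orientation: [0.001, 0.323, 0.946, 0.0]
force: [5.5, -1.9, 0.9]
opening: 0.0088
```

Run:
```python
from h import *
s=r.state();print(s['time'],s['opening'],s['force'],s['tcp_pos'],handle(1.76));w=cam('wrist','w42');d=cam('side','d42')
A=cv2.imread('pics/d42.png')[80:230,140:300];cv2.imwrite('pics/d42z.png',cv2.resize(A,None,fx=4,fy=4,interpolation=cv2.INTER_CUBIC))
```

```text
59.0333 0.008761812983616446 [ 5.5007786  -1.88700973  0.91134979] [0.55679821 0.37963399 0.27417423] [0.55675544 0.38106688 0.2898836 ]
```

View pics/d42z.png

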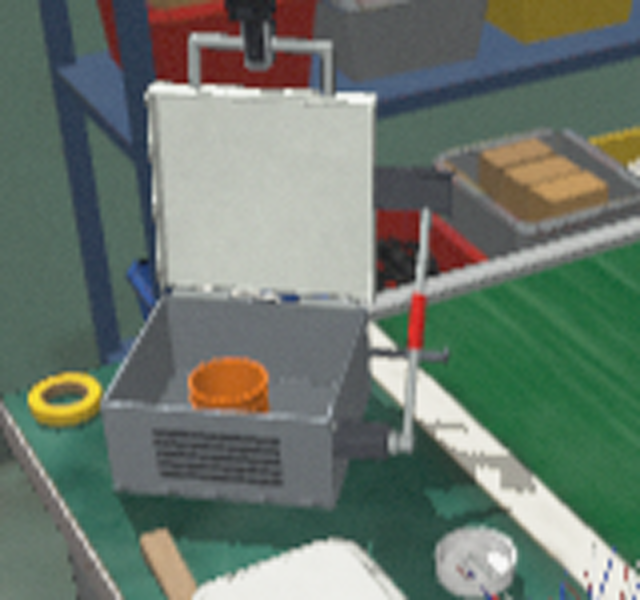

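View pics/w42.png

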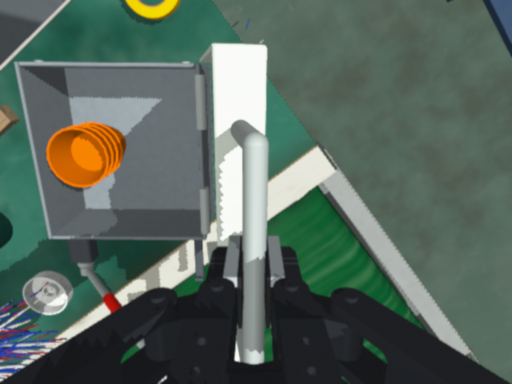

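Call:
apply_moves(
  commands="0 0 0 0 1.5;0 0 0 0 3;0 0 0 0 3;0 0 0 0 3;0 0 -2 0 3;0 0 -3 0 3;0 0 -3 0 3;-2.9 -2.7 0 0 4;-2.9 -2.7 0 0 4;-2.9 -2.7 0 0 4;-2.9 -2.7 0 0 4;-2.9 -2.7 0 0 4",
)

```text
time: 60.13
tcp_pos: [0.5871, 0.1833, 0.3539]
orientation: [-0.0, 0.323, 0.947, 0.0]
force: [1.2, 0.1, 0.4]
opening: 0.0401
```

Call:
apply_moves(
  commands="0 0 0 -7 4;0 0 0 -7 4;0 0 0 -7 4;0 0 0 -7 4;0 0 0 -7 4;0 0 0 -7 4;0 0 0 -7 4;0 0 0 -7 4;0 0 0 -7 4;0 0 0 -7 4;0 0 0 -7 4;0 0 0 -7 4",
)

```text
time: 61.13
tcp_pos: [0.5872, 0.1849, 0.3537]
orientation: [-0.0, -0.396, 0.918, 0.0]
force: [-0.3, -0.0, -0.0]
opening: 0.0402
```

Call:
apply_moves(
  commands="0 0 0 -6 4;0 0 0 0 4;0 0 0 0 4;0 0 0 0 4",
)

```text
time: 61.47
tcp_pos: [0.5875, 0.1847, 0.3538]
orientation: [-0.0, -0.44, 0.898, 0.0]
force: [-0.3, 0.1, -0.5]
opening: 0.0403
```

Run:
```python
from h import *
s=r.state();print(s['time'],s['opening'],s['force']);w=cam('wrist','w43');d=cam('side','d43')
for t in (.8,.85,.9): print(t,proj(w,[grip(t)]),proj(d,[grip(t)]))
go(grip(.86)-[0,0,.011],142.3)
A=cv2.imread('pics/d43.png')[80:230,140:300];cv2.imwrite('pics/d43z.png',cv2.resize(A,None,fx=4,fy=4,interpolation=cv2.INTER_CUBIC))
```

```text
61.4667 0.04033833686052689 [-0.30267497  0.09089533 -0.47997562]
0.8 [[252.95952877 151.51378221]] [[244.32655977 160.38606178]]
0.85 [[252.94795335 149.00859009]] [[244.15920031 160.08732733]]
0.9 [[252.93601311 146.27312206]] [[243.98427978 159.86146986]]
tcp [0.5875 0.1847 0.3538] tooly yaw 142.2 delta tool cm [ 0.34 -0.06 23.78] roll -0.1
```

View pics/w43.png

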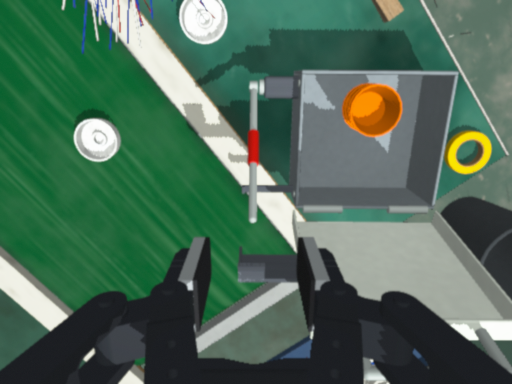

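View pics/d43z.png

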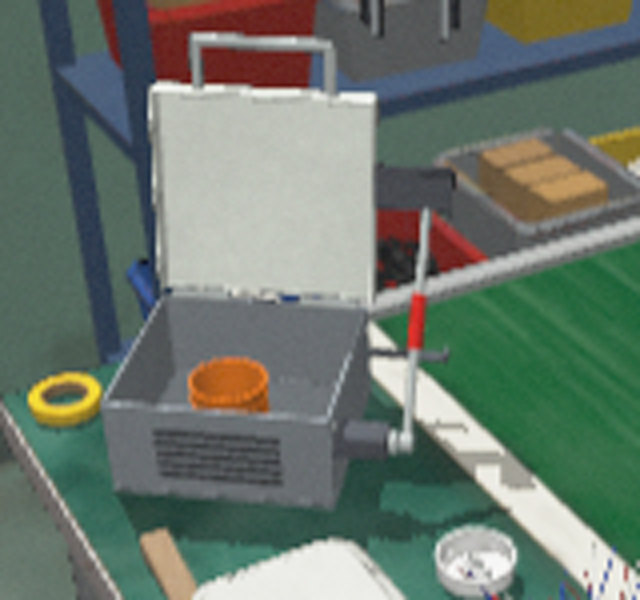

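Call:
apply_moves(
  commands="1.9 0 3.5 0 4;0 0 4 0 4;0 0 4 0 4;0 0 4 0 4;0 0 4 0 4;0 0 3 0 4;0 0 0 0 4;0 0 0 0 4;0 0 0 0 4",
)

```text
time: 62.32
tcp_pos: [0.5774, 0.1699, 0.1308]
orientation: [0.001, -0.441, 0.898, -0.0]
force: [0.7, -0.7, 0.8]
opening: 0.0399
```

Run:
```python
from h import *
s=r.state();print(s['time'],s['opening'],s['force']);w=cam('wrist','w44')
go(grip(.87)-[0,0,.011],142.3)
```

```text
62.3167 0.03993995733601643 [ 0.69666331 -0.68863205  0.83759272]
tcp [0.5781 0.17   0.1315] tooly yaw 142.3 delta tool cm [-1.32  0.1   1.49] roll -0.0
```

View pics/w44.png

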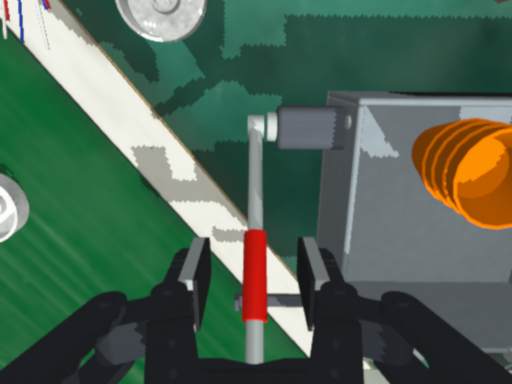

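Call:
apply_moves(
  commands="-0.6 0 0.7 0 4;-0.6 0 0.8 0 4;0 0 0 0 3;0 0 0 0 0.6;0 0 0 0 0.6;0 0 0 0 0.6;0 0 0 0 0.6;0 0 0 0 0.6",
)

```text
time: 63.03
tcp_pos: [0.5837, 0.1789, 0.114]
orientation: [0.0, -0.441, 0.898, -0.0]
force: [1.4, -1.0, -0.7]
opening: 0.0111
```

Run:
```python
from h import *
s=r.state();print(s['time'],s['opening'],s['force'],s['tcp_pos']);w=cam('wrist','w45')
p,R=tool();ths=np.linspace(.87,0,12);H=[grip(t) for t in ths]
for a,b,t in zip(H[:-1],H[1:],ths[1:]): print(round(t,3),(R.T@(b-a)*100).round(2))
go(grip(0)-[0,0,.011])
```

```text
63.0333 0.011080611677367095 [ 1.44314061 -1.00876479 -0.72412816] [0.58371675 0.1789042  0.11395306]
0.791 [-0.55  0.    0.51]
0.712 [-0.51  0.    0.55]
0.633 [-0.47  0.    0.59]
0.554 [-0.42  0.    0.62]
0.475 [-0.37  0.    0.65]
0.395 [-0.32  0.    0.68]
0.316 [-0.26  0.    0.7 ]
0.237 [-0.21  0.    0.72]
0.158 [-0.15  0.    0.74]
0.079 [-0.09  0.    0.75]
0.0 [-0.03  0.    0.75]
tcp [0.5838 0.1789 0.114 ] tooly yaw 142.3 delta tool cm [-3.65  0.01  7.  ]
```

View pics/w45.png

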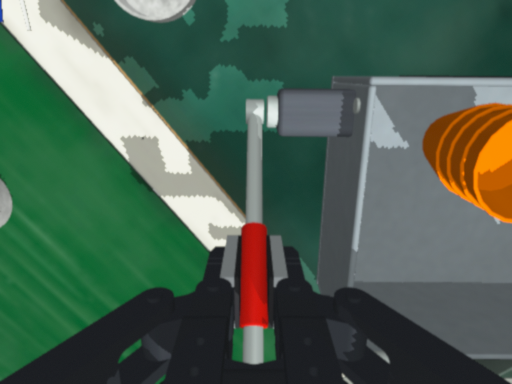

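Call:
apply_moves(
  commands="-0.55 0 0.51 0 0.6;-0.51 0 0.55 0 0.6;-0.47 0 0.59 0 0.6;-0.42 0 0.62 0 0.6;-0.37 0 0.65 0 0.6;-0.32 0 0.68 0 0.6;-0.26 0 0.7 0 0.6;-0.21 0 0.72 0 0.6;-0.15 0 0.74 0 0.6;-0.1 0 0.7 0 0.6;-0.03 0 0.4 0 0.6;0 0 0 0 0.6",
)

```text
time: 64.08
tcp_pos: [0.6051, 0.2062, 0.0439]
orientation: [0.001, -0.441, 0.898, -0.0]
force: [5.9, 0.9, 2.3]
opening: 0.0111
```

Call:
apply_moves(
  commands="0 0 0 0 0.6;0 0 0.2 0 0.6;0 0 0.2 0 0.6;0 0 0 0 0.6;0 0 0 0 0.6",
)

```text
time: 64.5
tcp_pos: [0.6051, 0.2062, 0.0406]
orientation: [0.001, -0.441, 0.898, -0.0]
force: [5.8, 1.0, 1.8]
opening: 0.0108
```

Run:
```python
from h import *
s=r.state();print(s['time'],s['opening'],s['force'],s['tcp_pos']);w=cam('wrist','w46');d=cam('side','d46')
go(grip(0)-[0,0,.011])
A=cv2.imread('pics/d46.png')[80:230,140:300];cv2.imwrite('pics/d46z.png',cv2.resize(A,None,fx=4,fy=4,interpolation=cv2.INTER_CUBIC))
```

```text
64.5 0.010801537473977628 [5.8018485  0.96773975 1.79577131] [0.60506633 0.20618588 0.04060385]
tcp [0.6051 0.2062 0.0407] tooly yaw 142.3 delta tool cm [-0.19  0.02 -0.33]
```

View pics/w46.png

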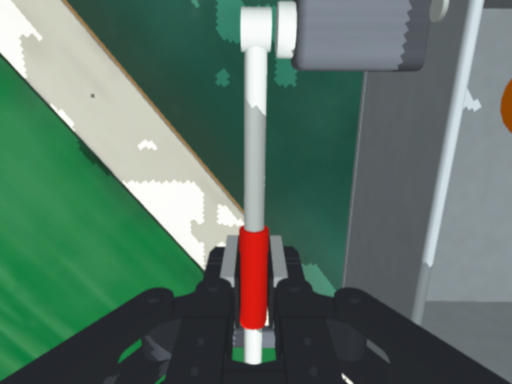

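View pics/d46z.png

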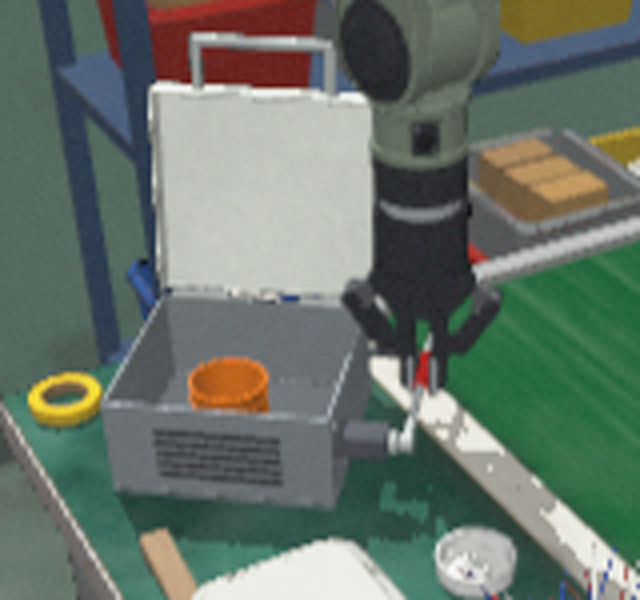

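Call:
apply_moves(
  commands="0 0 0 0 2;0 0 0 0 4;0 0 0 0 4;0 0 -2 0 4;0 0 -4 0 4;0 0 -4 0 4;0 0 -4 0 4;0 0 -4 0 4;0 0 -4 0 4;0 0 0 0 4;0 0 0 0 4;0 0 0 0 4",
)

```text
time: 65.6
tcp_pos: [0.6032, 0.2059, 0.2602]
orientation: [-0.001, -0.441, 0.898, 0.0]
force: [0.4, -0.7, -1.5]
opening: 0.04
```

Run:
```python
from h import *
def gt(th): return cab(-65+181*np.cos(th),-145,55+181*np.sin(th))
s=r.state();print(s['time'],s['opening'],s['force'],s['tcp_pos']);w=cam('wrist','w47');c=cam('scene','s47');d=cam('side','d47')
for t in (0,.05,.1,.15): print(t,[proj(x,[gt(t)])[0].round(1) for x in (w,c,d)])
go(handle(1.78)+[0,0,.075],52.3)
B=[]
for n in 'sd':
    A=cv2.imread('pics/%s47.png'%n)[140:220,200:270];B.append(cv2.resize(A,None,fx=5,fy=5,interpolation=cv2.INTER_CUBIC))
cv2.imwrite('pics/z47.png',np.hstack(B))
```

```text
65.6 0.03995265308564011 [ 0.39675514 -0.72177389 -1.5310954 ] [0.60324739 0.20585254 0.26017221]
0 [array([252.4, 234.2]), array([244.3, 155.6]), array([249.1, 159.9])]
0.05 [array([252.4, 237.6]), array([244.2, 153.4]), array([249.1, 157.7])]
0.1 [array([252.3, 240.8]), array([244.2, 151.3]), array([249. , 155.6])]
0.15 [array([252.3, 243.8]), array([244.1, 149.2]), array([249. , 153.5])]
tcp [0.6028 0.2057 0.2588] tooly yaw 142.3 delta tool cm [-11.44  14.39 -10.49] roll 90.0
```

View pics/w47.png

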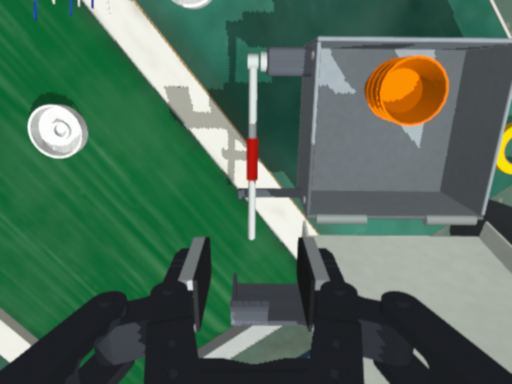

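View pics/z47.png

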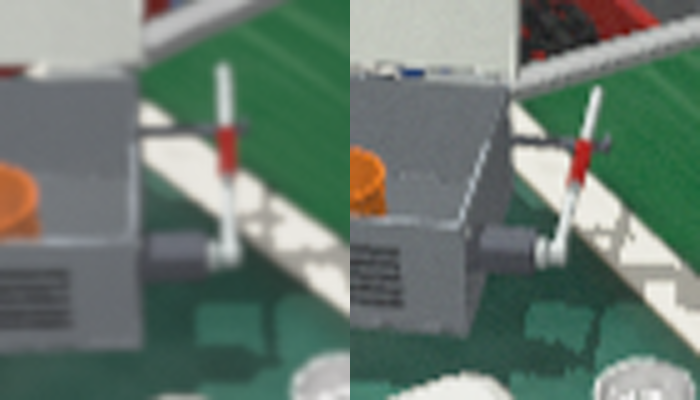

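Call:
apply_moves(
  commands="0 0 -3.5 0 3;0 0 -3.5 0 3;0 0 -3.5 0 3;-2.29 2.88 0 0 3;-2.29 2.88 0 0 3;-2.29 2.88 0 0 3;-2.29 2.88 0 0 3;-2.28 2.87 0 0 3;0 0 0 7 3;0 0 0 7 3;0 0 0 7 3;0 0 0 7 3",
)

```text
time: 66.75
tcp_pos: [0.5596, 0.3848, 0.364]
orientation: [-0.002, -0.208, 0.978, -0.001]
force: [0.5, 0.4, -0.2]
opening: 0.0303
```

Call:
apply_moves(
  commands="0 0 0 7 3;0 0 0 7 3;0 0 0 7 3;0 0 0 7 3;0 0 0 7 3;0 0 0 7 3;0 0 0 7 3;0 0 0 7 3;0 0 0 6 3;0 0 0 0 3;0 0 0 0 3;0 0 0 0 3",
)

```text
time: 67.75
tcp_pos: [0.5601, 0.3843, 0.3652]
orientation: [-0.001, 0.322, 0.947, -0.001]
force: [-0.2, 0.3, -0.2]
opening: 0.0301
```

Run:
```python
from h import *
s=r.state();print(s['time'],s['opening'],s['force']);w=cam('wrist','w48')
print(proj(w,[handle(1.78)]))
go(handle(1.78)-[0,0,.016],52.3)
```

```text
67.75 0.030105731785578984 [-0.18729374  0.30955703 -0.17392682]
[[252.97274846 196.85772202]]
tcp [0.5601 0.3844 0.3655] tooly yaw 52.4 delta tool cm [ 0.06 -0.05  9.27] roll 0.1
```

View pics/w48.png

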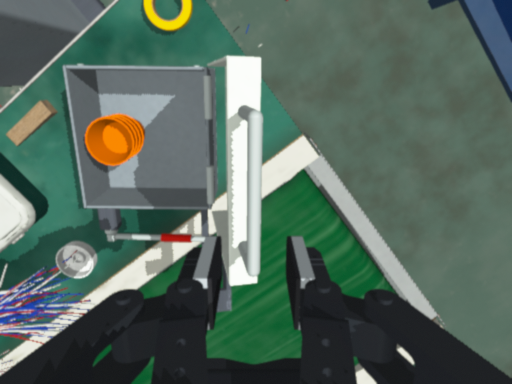

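Rod lies flat along (110–205, 238), handle at u≈254. Grip it and lower along the arc.

Call:
apply_moves(
  commands="0 0 3.5 0 3;0 0 3.5 0 3;0 0 2.2 0 3;0 0 0 0 3;0 0 0 0 0.5;0 0 0 0 0.5;0 0 0 0 0.5;0 0 0 0 0.5;0 0 0 0 0.5;0 0 0 0 0.5",
  squeeze=30,
)

```text
time: 68.63
tcp_pos: [0.5602, 0.3842, 0.2755]
orientation: [0.0, 0.323, 0.946, 0.0]
force: [-3.9, -3.5, 1.0]
opening: 0.0086
```

Run:
```python
from h import *
s=r.state();print(s['time'],s['opening'],s['force'],s['tcp_pos'])
p,R=tool();ths=np.linspace(1.78,0,31);H=[handle(t) for t in ths]
for a,b,t in zip(H[:-1],H[1:],ths[1:]): print(round(t,3),(R.T@(b-a)*100).round(2)[1:])
```

```text
68.6333 0.008571326603496878 [-3.94363937 -3.54751937  1.02304587] [0.56024683 0.38422559 0.27548563]
1.721 [-1.22 -0.3 ]
1.661 [-1.23 -0.22]
1.602 [-1.24 -0.15]
1.543 [-1.25 -0.08]
1.483 [-1.25 -0.  ]
1.424 [-1.25  0.07]
1.365 [-1.25  0.15]
1.305 [-1.23  0.22]
1.246 [-1.22  0.29]
1.187 [-1.2   0.36]
1.127 [-1.18  0.43]
1.068 [-1.15  0.5 ]
1.009 [-1.12  0.57]
0.949 [-1.08  0.64]
0.89 [-1.04  0.7 ]
0.831 [-1.    0.76]
0.771 [-0.95  0.82]
0.712 [-0.9   0.87]
0.653 [-0.85  0.92]
0.593 [-0.79  0.97]
0.534 [-0.73  1.02]
0.475 [-0.67  1.06]
0.415 [-0.61  1.1 ]
0.356 [-0.54  1.13]
0.297 [-0.47  1.16]
0.237 [-0.4   1.19]
0.178 [-0.33  1.21]
0.119 [-0.26  1.23]
0.059 [-0.19  1.24]
0.0 [-0.11  1.25]
```

Call:
apply_moves(
  commands="0 -1.22 -0.3 0 0.5;0 -1.23 -0.22 0 0.5;0 -1.24 -0.15 0 0.5;0 -1.25 -0.08 0 0.5;0 -1.25 0 0 0.5;0 -1.25 0.07 0 0.5;0 -1.25 0.15 0 0.5;0 -1.23 0.22 0 0.5;0 -1.22 0.29 0 0.5;0 -1.2 0.36 0 0.5;0 0 0 0 0.5;0 0 0 0 0.5",
)

```text
time: 69.63
tcp_pos: [0.4842, 0.2874, 0.2723]
orientation: [-0.0, 0.323, 0.946, 0.001]
force: [-5.0, 0.4, 3.7]
opening: 0.0085
```

Run:
```python
from h import *
s=r.state();print(s['time'],s['opening'],s['force'],s['tcp_pos'],handle(1.187));w=cam('wrist','w49')
```

```text
69.6333 0.008466906385740141 [-4.98592461  0.41004518  3.66368269] [0.48417642 0.28741742 0.27228676] [0.48375253 0.28661215 0.28533025]
```

View pics/w49.png

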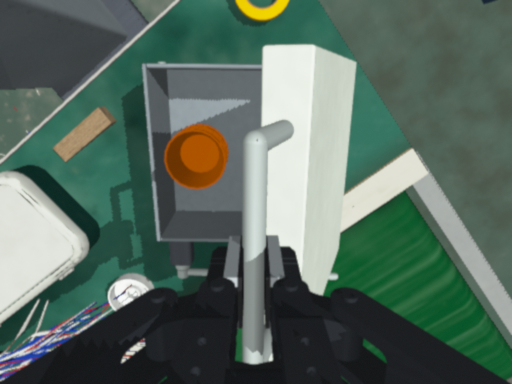

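Call:
apply_moves(
  commands="0 -1.18 0.43 0 0.5;0 -1.15 0.5 0 0.5;0 -1.12 0.57 0 0.5;0 -1.08 0.64 0 0.5;0 -1.04 0.7 0 0.5;0 -1 0.76 0 0.5;0 -0.95 0.82 0 0.5;0 -0.9 0.87 0 0.5;0 -0.85 0.92 0 0.5;0 -0.79 0.97 0 0.5;0 0 0 0 0.5;0 0 0 0 0.5",
)

```text
time: 70.68
tcp_pos: [0.4219, 0.2075, 0.1987]
orientation: [-0.002, 0.323, 0.946, -0.0]
force: [-6.7, 0.9, -2.3]
opening: 0.0089
```

Run:
```python
from h import *
s=r.state();print(s['time'],s['opening'],s['force'],s['tcp_pos'],handle(.593));w=cam('wrist','w50')
```

```text
70.6833 0.00887000034468145 [-6.68125377  0.8942898  -2.27561587] [0.42185262 0.20747036 0.19866091] [0.42224945 0.20703646 0.21328348]
```

View pics/w50.png

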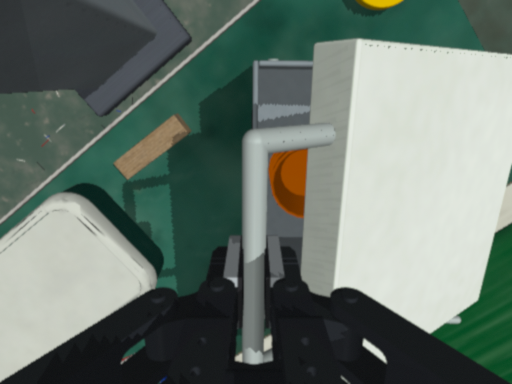

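Call:
apply_moves(
  commands="0 -0.73 1.02 0 0.5;0 -0.67 1.06 0 0.5;0 -0.61 1.1 0 0.5;0 -0.54 1.13 0 0.5;0 -0.47 1.16 0 0.5;0 -0.4 1.19 0 0.5;0 -0.33 1.21 0 0.5;0 -0.13 0.6 0 0.5;0 -0.13 0.6 0 0.5;0 -0.1 0.6 0 0.5;0 0 0 0 0.5;0 0 0 0 0.5",
)

```text
time: 71.73
tcp_pos: [0.397, 0.1752, 0.102]
orientation: [-0.002, 0.323, 0.946, -0.0]
force: [-6.5, 0.3, -5.2]
opening: 0.0086
```

Call:
apply_moves(
  commands="0 -0.09 0.6 0 0.5;0 -0.06 0.5 0 0.5;0 -0.05 0.4 0 0.5;0 -0.02 0.3 0 0.5;0 0 0 0 0.5;0 0 0 0 0.5",
)

```text
time: 72.23
tcp_pos: [0.3959, 0.1737, 0.0842]
orientation: [-0.001, 0.323, 0.946, 0.0]
force: [-6.5, 1.8, -5.3]
opening: 0.0085
```

Run:
```python
from h import *
s=r.state();print(s['time'],s['opening'],s['force'],s['tcp_pos'],handle(0));w=cam('wrist','w51');d=cam('side','d51')
A=cv2.imread('pics/d51.png')[80:230,140:300];cv2.imwrite('pics/d51z.png',cv2.resize(A,None,fx=4,fy=4,interpolation=cv2.INTER_CUBIC))
```

```text
72.2333 0.008468693656198746 [-6.48404211  1.79478696 -5.33174664] [0.39589205 0.17369863 0.084204  ] [0.39594759 0.17300583 0.0975    ]
```

View pics/d51z.png

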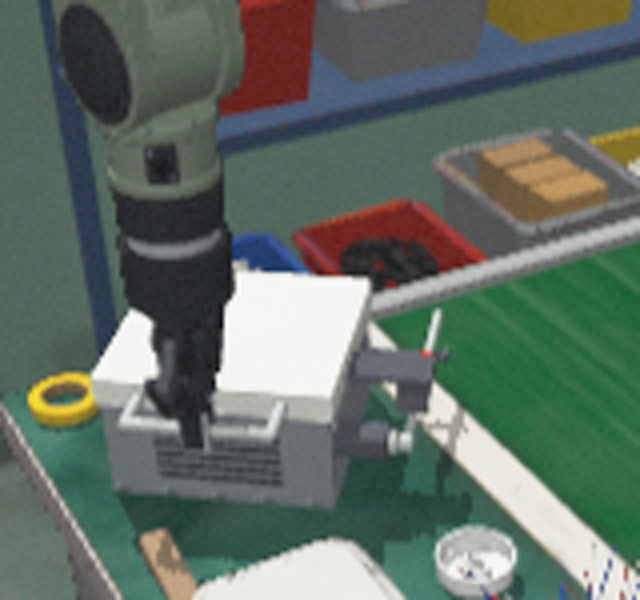

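Call:
apply_moves(
  commands="0 0 0.1 0 0.5;0 0 0.1 0 0.5;0 0 0.1 0 0.5;0 0 0 0 0.5;0 0 0 0 0.5",
)

```text
time: 72.75
tcp_pos: [0.396, 0.1736, 0.0835]
orientation: [-0.001, 0.323, 0.946, 0.0]
force: [-14.4, -1.0, 22.2]
opening: 0.0086
```

Contact (22 N upward): hood is shut. Release, retreat upward.

Call:
apply_moves(
  commands="0 0 -0.1 0 0.5;0 0 0 0 1.5;0 0 0 0 2.5;0 0 0 0 3;0 0 0 0 3;0 0 -1 0 3;0 0 -3 0 3;0 0 -4 0 3;0 0 -4 0 3;0 0 -4 0 3;0 0 0 0 3;0 0 0 0 3",
)

```text
time: 73.75
tcp_pos: [0.3993, 0.1735, 0.2451]
orientation: [0.003, 0.323, 0.946, 0.002]
force: [-0.4, 0.4, -0.6]
opening: 0.03
```

Run:
```python
from h import *
s=r.state();print(s['time'],s['opening'],s['force'],s['tcp_pos']);w=cam('wrist','w52');c=cam('scene','s52')
print(proj(w,[handle(0),handle(.03)]))
A=cv2.imread('pics/s52.png')[130:270,130:330];cv2.imwrite('pics/s52z.png',cv2.resize(A,None,fx=4,fy=4,interpolation=cv2.INTER_CUBIC))
```

```text
73.75 0.030043351878463707 [-0.363606    0.42976276 -0.5901122 ] [0.39933339 0.17349707 0.24505152]
[[249.97040973 166.77748944]
 [250.4757227  168.67743352]]
```

View pics/s52z.png

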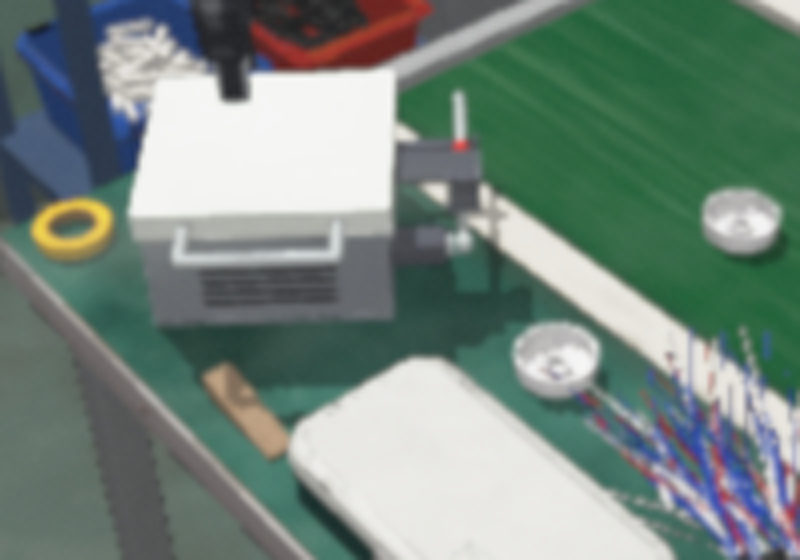

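View pics/w52.png

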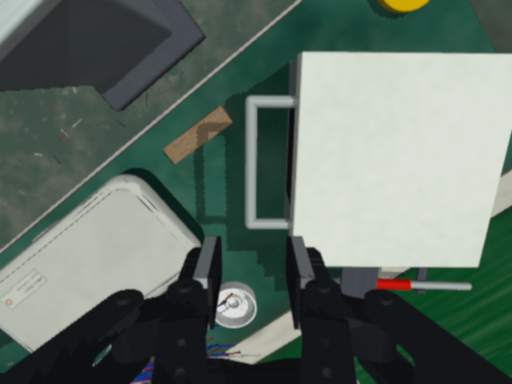

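Run:
```python
import cv2,numpy as np
a=cv2.imread('pics/scene0.png').astype(int);b=cv2.imread('pics/s52.png').astype(int)
d=np.abs(a-b).max(2)
print('front/handle',(d[178:212,160:232]>40).sum(),'rod',(d[150:195,228:260]>40).sum())
from bench import order
print(order.close_job())
```

```text
front/handle 0 rod 20
the job is handed in; nothing more can be done
None
```

The three cups on the belt are nested upright over the starter cup, the rod lies on its rest and the hood is shut. The job is handed in, at about 74 s of the 210 s allowed; no verdict was reported.

- **Hood and rod:** I leaned the hood back, set the rod at about 0.82 rad and lowered the hood. It first stuck at about 1.33 rad against my grip. When I let go it slid home to about 1.29 rad. After the cups were in, I lifted the hood off the rod, laid the rod down and lowered the hood under grip the whole way, until it pushed back with 22 N.
- **Cups:** I pressed each cup home with closed fingers. The cup floors stopped the fingers at 30, 43 and 56 mm, exactly the fully nested heights. The first two stack fits lay about 1 mm off the axis. The last fits read 2.5 to 3.5 mm off, measured with worse views. One of the presses peaked at 37 N, not far below the 40 N limit.
- **Last checks:** The final picture shows the hood, handle, tape, wedge and both end caps where they were at the start, and none of the front and handle pixels changed. Twenty pixels changed round the rod. Its tip reads about 0.02–0.03 rad in the camera views, well under 0.12.
- **Not checked:** The cups could not be seen once the hood was shut. I last saw them nested with it at about 0.6 rad.

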